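Empty the scrap tray into the hopper and rack it

TASK

Pick the tray up by its tab with all the scrap parts in it and tip every part into the round scrap hopper. Then stand the empty tray on edge, mouth down and fully home, in the wide slot of the rack, and let go. Leave the jar, the phone and the spool where they are.

Things in the scene. Friction and masses are not known exactly. Their poses are not given: they have to be found in the camera images.
- tray: Loose aluminium tray, 0.2 kg, holding five scrap parts. Floor 150 x 96 mm, 3 thick; side and back walls 3 thick, 24 high; the +x end (mouth) is open. Origin: centre of the underside; x towards the mouth, z up. At the -x end a flat grip tab, 10 thick, 50 wide along y, rises from the back wall leaning 35 deg outwards from the tray's z (top towards -x), from x -75, z 20 to x -115, z 77 mm.
- tray_grip (a point): Point at the middle of the tab's thickness and width, 45 mm up the tab: tray frame (-101, 0, 57) mm. The faces to grip look along +-(cos 35, 0, sin 35) in the tray frame. Same axes as the tray.
- tray_mouth (a point): Middle of the open end: tray frame (75, 0, 12) mm, mid-height of the 24 mm walls. Same axes as the tray.
- hopper: Round grey scrap hopper, fixed. Bin 140 mm outside diameter up to 65 mm height, then flaring to a round open mouth of 200 mm diameter, rim 110 mm above its origin; wall 4 mm, floor 5 mm. Origin: centre of the underside, z up.
- rack: Grey rack, fixed, 120 mm wide along y. Slots lean 20 deg from vertical, tops towards -x. Wide slot: 36 mm clear between back plate (-x side, 100 long up the lean) and front plate (50 long), 110 clear along y between cheeks 50 long; slot floor 8 above the origin. In front (+x) two circuit boards stand fixed, up to 80 above the origin. Origin: underside, below the middle of the wide slot; z up.
- rack_slot (a point): Where tray_mouth lies when the tray stands fully home, mouth down, in the wide slot with its underside resting on the back plate: rack frame (-8, 0, 12) mm, 4 mm above the slot floor. The slot's middle plane meets its floor at rack (0, 0, 8) mm and runs up along (-sin 20, 0, cos 20). Same axes as the rack.
- heatsink: Scrap part lying in the tray at the start; origin: centre of its underside. Dark finned metal block 26 x 24 x 17 mm, 20 g.
- capacitor: Scrap part lying in the tray at the start; origin: centre of its underside. Black can capacitor, 18 mm diameter, 20 mm high, 12 g.
- transformer: Scrap part lying in the tray at the start; origin: centre of its underside. Transformer, dark core with copper winding, 26 x 22 x 20 mm, about 30 g.
- relay: Scrap part lying in the tray at the start; origin: centre of its underside. White relay box 28 x 14 x 16 mm, 15 g.
- terminal: Scrap part lying in the tray at the start; origin: centre of its underside. Green screw terminal block 26 x 14 x 15 mm, 12 g.
- flux_jar: Bystander: amber jar, 56 mm diameter, 75 mm high; origin centre of underside.
- phone: Bystander: phone lying flat, 148 x 72 x 8 mm; origin centre of underside.
- solder_spool: Bystander: metal spool, 60 mm diameter, 45 mm high; origin centre of underside.
Things that resemble listed ones, but are neither listed nor needed, are in the scene too. Leave any red look-alike of the tray alone. Leave any red look-alike of the hopper alone.

How it is judged:
By the outcome, as a careful person would: the job done as asked, in the order asked, and still so for the second after the job is handed in, with the robot touching nothing.
It also fails if it takes over 64 s, if anything falls off the work surface, if the arm or the gripper's body presses on something with over 40 N, if the wrist force passes 120 N, or if a joint passes its speed limit or range.

ROBOT

A 6-joint arm with a two-finger parallel gripper is mounted at the origin on the work surface. World frame = base frame: x ahead of the robot, y to its left, z up, the work surface at z = 0. Lengths are in m, angles in rad, forces in N, time in s.
With the tool pointing down it reaches from about 0.225 to 0.875 m from the base axis. Payload 3.4 kg.
Tool frame: the origin (TCP) lies at the very end of the fingers, on their centre line; the grasp point (between the pads) lies r.pinch_z behind it (r.pinch_z is the distance from the TCP to the grasp point, in m); z points along the fingers, y is the line along which they close (so a half turn about z gives the same grasp; the last joint's range is limited). The gripper opens to 85 mm and grips with 20 to 120 N. Pads are 22 mm wide; open, the fingers measure 114 mm over their backs; the gripper's body (76 mm by 85 mm) begins 54 mm behind the grasp point. The pads swing forward as they close: fully open they stand 13 mm farther back than shut.
Start: joints at [-1.469, 0.276, 1.505, -0, 1.361, -0.121], TCP at [0.127, -0.561, 0.231] pointing down, gripper open.
Joint ranges: [-2.89, 2.89], [-0.75, 2.08], [0.22, 2.7], [-1.18, 4.32], [0.11, 2.71], [-2.7, 2.7]. Speed limits (rad/s): [2.57, 2.57, 3.14, 3.14, 3.14, 3.14].

INTERFACE

Orientations are given as a unit quaternion [w, x, y, z].
In Python, from bench import telemetry, vision, r gives the robot as it stands. The module is installed in compiled form; this text tells all that it offers.
- The arm moves only by the tool step_arm, never from a script. Its argument "motion" is a list of rows, each an object of numbers: "dx", "dy", "dz": the shift along the tool's x, y, z in units of 0.12 m (1.0 is 0.12 m); "roll": the turn about the tool's z in units of 90 degrees (1.0 is 90 degrees); "claw": the closure, from 0 (fully open) to 1 (shut). A call has 1 to 20 rows; each row is the pose to reach, as a shift and turn from the pose commanded when the call began, along the tool's axes at that moment; what a row does not reach only later rows make up. A row lasts 1/10 s, in which the tool goes at most 50 mm and 8.59 degrees, less where a joint would pass 70% of its speed; a pose out of reach is approached as far as the arm can. A call with a number of a shift or a turn outside -1 to 1 is refused whole. A call with a gripper value outside its range is refused whole. The fingers move at their own pace and stop on an object; the grip force is fixed at half the most. Time passes only in rows, so rows that repeat a pose let the fingers close. It gives the time, the measured TCP pose, the force, the opening and the grip force at its end, in the units of the state.
- telemetry.observe(): the state, without advancing time (a new reading comes with each control period).
- vision.camera(name): name is "scene" or "top" or "wrist"; returns a dict with "color" (480x640x3 uint8, red, green, blue), "fov_y" (degrees; the focal length in pixels is half the picture's height over the tangent of half this angle, whatever the lens; pixels are square), "cx", "cy" (the principal point, pixels), "camera_from_world" (4x4, takes a point from world to camera coordinates). Camera axes: x right, y up, looking along -z (the intrinsics and any distortion apply to the point x, -y, -z); pixel columns grow to the right and rows downward; lengths in m; the calibration is good to about 2 mm. A picture is of the moment at which its call begins. There is no depth.
- r.close_job(): hands the job in; it is judged then, once.
The state is a dict: "t": time; "qpos": joint angles; "qvel": joint speeds; "tau": joint torques, N m; "tcp_pos": TCP position; "eef_rot": TCP orientation; "force": force on the tool from outside, world axes, zero at the start; "wrist_torque": the same for the moment, N m; "width": finger opening in m; "finger_force": force on a finger pad.
Only numpy, scipy, OpenCV 4.12 (cv2) and the standard library are available. Lean on these libraries where they do the work, as an engineer would, in place of code of your own. Each camera call takes 0.05 s, during which the arm holds its last target. There are 200 camera calls.

## Working session

There is one attempt and no reset: what is moved stays moved. The work goes in short steps, Python scripts to look and compute and a tool call to move; the robot and the scene stay as the last step left them, time stands still between calls to the robot, and variables do not carry over. Pictures are saved under pics/ and viewed, at most 10 in all, crops included, and the job is handed in when it is done.

Besides the shell and the picture viewer there is one more tool, called after "Call:" as name([rows], argument=value, ...), one row to a line, values as JSON. step_arm: Moves the arm, as the interface text tells. Shifts and turns lie within -1 to 1; 1 stands for 0.12 m of shift or 90 degrees of turn. Its arguments: {"type":"object","properties":{"motion":{"type":"array"}},"required":["motion"]}

```bash
mkdir -p pics; ls; python3 - <<'E'
from bench import telemetry, vision, r
import cv2,pickle
d={n:vision.camera(n) for n in("scene","top","wrist")}
pickle.dump(d,open('cam0.pkl','wb'))
for n in d: cv2.imwrite(f'pics/{n}0.png',d[n]['color'][:,:,::-1]); print(n,d[n]['fov_y'],d[n]['cx'],d[n]['cy'],[k for k in d[n]]); print(d[n]['camera_from_world'].round(3))
print(telemetry.observe(), r.pinch_z, [a for a in dir(r) if a[0]!='_'])
E
```

```text
pics
scene 53.897910015023015 312.2627776371316 243.20645151468494 ['color', 'fov_y', 'cx', 'cy', 'camera_from_world']
[[ 0.801  0.598 -0.011 -0.455]
 [-0.486  0.661  0.572  0.116]
 [ 0.35  -0.453  0.82  -1.427]
 [ 0.     0.     0.     1.   ]]
top 50.40525818580926 314.4195673037679 237.98532052485635 ['color', 'fov_y', 'cx', 'cy', 'camera_from_world']
[[ 0.014 -1.     0.008  0.117]
 [ 0.998  0.014  0.066 -0.504]
 [-0.066  0.007  0.998 -1.249]
 [ 0.     0.     0.     1.   ]]
wrist 58.59396660191587 315.90652270303457 236.9929875500085 ['color', 'fov_y', 'cx', 'cy', 'camera_from_world']
[[ 0.221 -0.975 -0.002 -0.575]
 [ 0.936  0.212 -0.282  0.038]
 [ 0.276  0.06   0.959 -0.38 ]
 [ 0.     0.     0.     1.   ]]
{'t': 0.15, 'qpos': array([-1.46903935e+00,  2.76447366e-01,  1.50583207e+00,  9.42590300e-07,
        1.36068966e+00, -1.21001033e-01]), 'qvel': array([ 0.00164449, -0.00187739, -0.00232735, -0.00012069, -0.00031178,
        0.0005238 ]), 'tau': array([ 1.91754152e-03, -4.17143798e+01, -2.46033078e+01, -7.36176116e-05,
        7.62267562e-03,  1.43140081e-06]), 'tcp_pos': array([ 0.12698422, -0.56040759,  0.23064386]), 'eef_rot': array([-6.88184840e-04,  9.93803544e-01,  1.11148742e-01,  7.08282308e-06]), 'force': array([-0.61873989,  0.70116772, -0.11890089]), 'wrist_torque': array([-0.00502733,  0.04090841, -0.00230952]), 'finger_force': 0.0, 'width': 0.08533503121115989} 0.0187 ['IKError', 'close_job', 'pinch_z']
```

View pics/scene0.png

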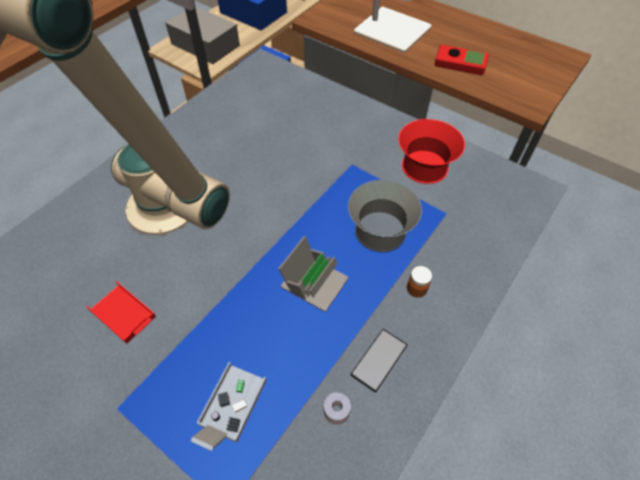

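View pics/top0.png

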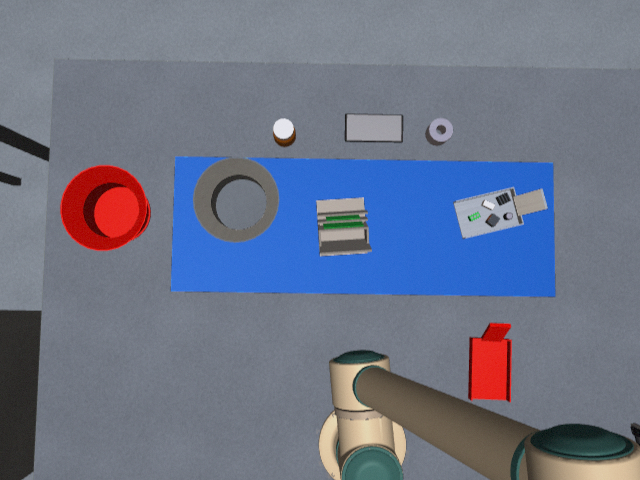

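The scene view shows the grey tray with five parts at about (232,402), tab end at lower left (208,437). The rack is at (315,275), the grey hopper at (383,215), the jar at (420,280), the phone at (380,358) and the spool at (337,407).

There are two candidates each for tray and hopper. Trays are grey at top (490,212) and red at top (490,365). Hoppers are grey at top (236,200) and red at top (105,207). The grey ones match the description and the red ones are the look-alikes. I'll confirm that in an enlarged crop.

```bash
cat > h.py <<'E'
import numpy as np,cv2
def K(c):
    f=240/np.tan(np.radians(c['fov_y']/2)); return f
def ray(c,u,v):
    f=K(c);M=c['camera_from_world'];R=M[:3,:3]
    d=R.T@np.array([(u-c['cx'])/f,-(v-c['cy'])/f,-1]);return -R.T@M[:3,3],d
def onz(c,u,v,z):
    o,d=ray(c,u,v);return o+d*(z-o[2])/d[2]
def proj(c,p):
    q=c['camera_from_world']@np.append(p,1);f=K(c);return c['cx']-f*q[0]/q[2],c['cy']+f*q[1]/q[2]
E
python3 - <<'E'
import pickle,cv2,numpy as np
from h import *
d=pickle.load(open('cam0.pkl','rb'));im=d['top']['color'][:,:,::-1].copy()
a=cv2.resize(im[175:250,445:560],None,fx=4.8,fy=4.8,interpolation=cv2.INTER_CUBIC)
b=cv2.resize(im[185:267,305:385],None,fx=4.8,fy=4.8,interpolation=cv2.INTER_CUBIC)
h=max(a.shape[0],b.shape[0]);o=np.zeros((h,0,3),np.uint8)
for i in(a[:, :410+140],): pass
pad=lambda i:cv2.copyMakeBorder(i,0,h-i.shape[0],0,0,0)
o=np.hstack([pad(a),pad(b)]);s=790/o.shape[1];print(s*4.8,a.shape,o.shape)
o=cv2.resize(o,None,fx=s,fy=s);cv2.imwrite('pics/crop1.png',o)
# hopper: non blue grey outer contour
hsv=cv2.cvtColor(im,cv2.COLOR_BGR2HSV)
m=((hsv[:,:,1]>120)&(hsv[:,:,0]>100)&(hsv[:,:,0]<125)).astype(np.uint8)
mat=cv2.convexHull(cv2.findNonZero(m));mm=np.zeros_like(m);cv2.fillConvexPoly(mm,mat,1)
obj=(mm&(1-m))
n,l,st,ce=cv2.connectedComponentsWithStats(obj)
for i in range(1,n):
    if st[i,4]>150:
        p=np.argwhere(l==i)[:,::-1].astype(np.float32);print(st[i],ce[i],cv2.minAreaRect(p),cv2.minEnclosingCircle(p))
E
```

```text
4.051282051282051 (360, 552, 3) (394, 936, 3)
[ 193  157   86   86 5818] [235.77793056 198.92523204] ((235.5, 199.5), (85.0, 85.0), 90.0) ((241.14137268066406, 192.85862731933594), 51.423805236816406)
[  173   167   467   288 38476] [476.29241605 343.79925148] ((408.7886962890625, 367.4919128417969), (290.4673767089844, 401.0111999511719), 71.83616638183594) ((406.54461669921875, 360.7000427246094), 243.43960571289062)
[ 454  187   94   52 3039] [496.21553142 210.42217835] ((501.04669189453125, 209.26461791992188), (39.21849060058594, 90.40364074707031), 76.4295654296875) ((500.2122802734375, 209.85147094726562), 46.8746223449707)
[ 316  197   56   60 2803] [342.3360685  226.59186586] ((343.37310791015625, 226.2233428955078), (56.64140319824219, 51.867855072021484), 85.91438293457031) ((342.8261413574219, 226.22669982910156), 37.51652526855469)
```

View pics/crop1.png

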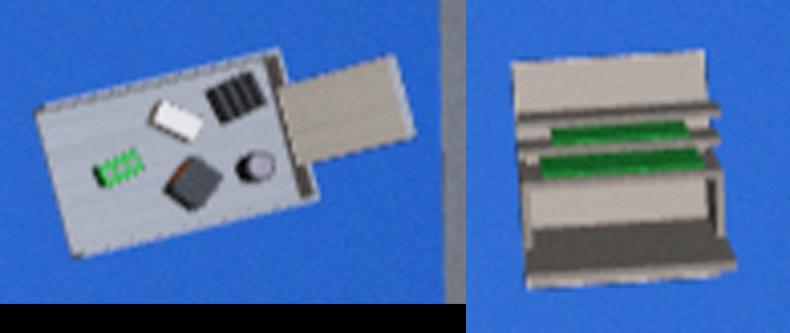

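The crop confirms the grey tray with five parts: heatsink (237,97), relay (176,120), terminal (120,168), transformer (193,183) and capacitor (257,166), with the tab on the right at (345,108). The rack's dark back plate is at the bottom (y about 225-270, its -x side) and the boards are above it, so rack +x is roughly world +x. Next I'll compute poses.

```bash
python3 - <<'E'
import pickle
from h import *
d=pickle.load(open('cam0.pkl','rb'));t=d['top'];s=4.0513
T=lambda x,y,z:onz(t,445+x/s-.4,175+y/s-.4,z)
R=lambda x,y,z:onz(t,305+(x-466)/s-.4,185+y/s-.4,z)
A,B,C,D=[T(*p,.024) for p in((38,108),(75,256),(317,200),(278,50))]
E,F=T(392,56,.077),T(415,133,.077)
np.set_printoptions(precision=4,suppress=True)
print('tray',A,B,C,D,(A+B+C+D)/4,'L',np.linalg.norm(A-D),np.linalg.norm(B-C),'W',np.linalg.norm(A-B),np.linalg.norm(C-D))
x=(A+B-C-D);print('yaw',np.degrees(np.arctan2(x[1],x[0])),'tabend',(E+F)/2,np.linalg.norm(E-F))
a,b=R(527,270,.102),R(737,262,.102);c,e=R(532,228,.008),R(722,222,.008)
for p,q in((a,b),(c,e)):
  v=p-q;print('rack',p,q,(p+q)/2,np.linalg.norm(v),'yaw',np.degrees(np.arctan2(v[1],v[0]))-90)
print('hop', onz(t,235.5,199.5,.11), [onz(t,u,v,.11)[:2] for u,v in((193,199.5),(279,199.5),(235.5,157),(235.5,242.5))])
# hopper in scene: check projection of rim centre
S=d['scene'];h=onz(t,235.5,199.5,.11)
print(proj(S,h), 'scene tray centre',proj(S,(A+B+C+D)/4-[0,0,.021]))
E
```

```text
tray [ 0.5981 -0.2211  0.024 ] [ 0.5075 -0.2433  0.024 ] [ 0.5439 -0.3919  0.024 ] [ 0.6362 -0.3691  0.024 ] [ 0.5714 -0.3064  0.024 ] L 0.1527944833212844 0.15296663531248147 W 0.09329058234111723 0.09502206574336362
yaw 104.11517227370358 tabend [ 0.6017 -0.4216  0.077 ] 0.047212872406822044
rack [0.466  0.1122 0.102 ] [ 0.4723 -0.0076  0.102 ] [0.4692 0.0523 0.102 ] 0.11991454564072737 yaw 2.9906537067226395
rack [0.4958 0.1078 0.008 ] [ 0.5011 -0.0094  0.008 ] [0.4985 0.0492 0.008 ] 0.11727985522630373 yaw 2.629067160165903
hop [0.5823 0.3079 0.11  ] [array([0.5809, 0.4057]), array([0.5838, 0.2077]), array([0.6816, 0.3103]), array([0.4831, 0.3055])]
(np.float64(384.43733789059524), np.float64(206.45489293087482)) scene tray centre (np.float64(233.78941706629456), np.float64(400.81469670697476))
```

Call:
step_arm([
  {"dx": 1,"roll": -1,"claw": 0},
  {"dx": 1,"roll": -1,"claw": 0},
  {"dx": 1,"roll": -1,"claw": 0},
  {"dx": 1,"roll": -1,"claw": 0},
  {"dx": 1,"roll": -1,"claw": 0},
  {"dx": 1,"roll": -1,"claw": 0},
  {"dx": 1,"roll": -1,"claw": 0},
  {"dx": 1,"roll": -1,"claw": 0},
  {"dx": 1,"roll": -1,"claw": 0},
  {"dx": 1,"roll": -1,"claw": 0},
  {"dx": 1,"roll": -1,"claw": 0},
])

```text
schema error: expected keys dx, dy, dz, roll, claw
```

Call:
step_arm([
  {"dx": 0.15,"dy": 0.4,"claw": 0},
  {"dx": 0.15,"dy": 0.8,"claw": 0},
  {"dx": 0.15,"dy": 1,"claw": 0},
  {"dx": 0.15,"dy": 1,"claw": 0},
])

```text
schema error: expected keys dx, dy, dz, roll, claw
```

Call:
step_arm([
  {"dx": 0.15,"dy": 0.4,"claw": 0},
  {"dx": 0.15,"dy": 0.8,"claw": 0},
  {"dx": 0.15,"dy": 1,"claw": 0},
  {"dx": 0.15,"dy": 1,"claw": 0},
])

```text
schema error: expected keys dx, dy, dz, roll, claw
```

Call:
step_arm([
  {"dx": 0.15,"dy": 0.4,"dz": 0.3,"claw": 0},
  {"dx": 0.15,"dy": 0.8,"dz": 0.6,"claw": 0},
  {"dx": 0.15,"dy": 1,"dz": 0.6,"claw": 0},
  {"dx": 0.15,"dy": 1,"dz": 0.6,"claw": 0},
  {"dx": 0.15,"dy": 1,"dz": 0.6,"claw": 0},
])

```text
schema error: expected keys dx, dy, dz, roll, claw
```

```bash
python3 - <<'E'
from bench import telemetry, vision, r
import cv2,pickle
from h import *
c=vision.camera('wrist');pickle.dump(c,open('w1.pkl','wb'));cv2.imwrite('pics/w1.png',c['color'][:,:,::-1])
s=telemetry.observe();print(s['t'],s['tcp_pos'],s['eef_rot'],s['qpos'],s['width'])
E
```

```text
0.2 [ 0.12703387 -0.56048904  0.23076676] [-5.55622053e-04  9.93800501e-01  1.11176688e-01  1.95222060e-05] [-1.46898481e+00  2.76369476e-01  1.50563522e+00  2.90179106e-05
  1.36069952e+00 -1.21008587e-01] 0.08524243074686223
```

View pics/w1.png

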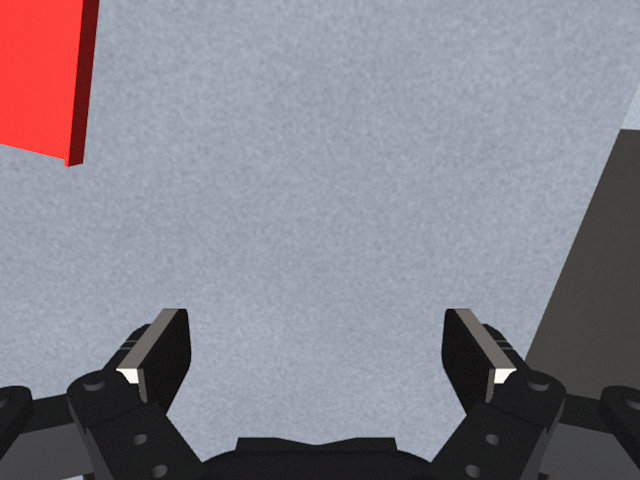

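The wrist view shows the open fingers and the red look-alike at the left edge (40,80); the arm hasn't moved. Every row needs all five keys, and there is no tilt axis. So I'll grip the tab across its 50 mm width and let the tray pivot about that axis under a lighter grip.

Call:
step_arm([
  {"dx": 1,"dy": 0,"dz": 0,"roll": -1,"claw": 0},
  {"dx": 1,"dy": 0,"dz": 0,"roll": -1,"claw": 0},
  {"dx": 1,"dy": 0,"dz": 0,"roll": -1,"claw": 0},
  {"dx": 1,"dy": 0,"dz": 0,"roll": -1,"claw": 0},
  {"dx": 1,"dy": 0,"dz": 0,"roll": -1,"claw": 0},
  {"dx": 1,"dy": 0,"dz": 0,"roll": -1,"claw": 0},
  {"dx": 1,"dy": 0,"dz": 0,"roll": -1,"claw": 0},
  {"dx": 1,"dy": 0,"dz": 0,"roll": -1,"claw": 0},
  {"dx": 1,"dy": 0,"dz": 0,"roll": -1,"claw": 0},
  {"dx": 1,"dy": 0,"dz": 0,"roll": -1,"claw": 0},
  {"dx": 1,"dy": 0,"dz": 0,"roll": -1,"claw": 0},
])

```text
t: 1.3
tcp_pos: [0.2441, -0.5341, 0.231]
eef_rot: [-0.0, 0.622, 0.783, 0.0]
force: [-0.2, -0.8, 0.3]
width: 0.0852
finger_force: 0.0
```

Call:
step_arm([
  {"dx": 0.15,"dy": 0.4,"dz": 0,"roll": 0,"claw": 0},
  {"dx": 0.15,"dy": 0.8,"dz": 0,"roll": 0,"claw": 0},
  {"dx": 0.15,"dy": 1,"dz": 0,"roll": 0,"claw": 0},
  {"dx": 0.15,"dy": 1,"dz": 0,"roll": 0,"claw": 0},
])

```text
t: 1.7
tcp_pos: [0.3602, -0.489, 0.2309]
eef_rot: [0.0, 0.623, 0.783, 0.001]
force: [0.4, 0.7, 0.3]
width: 0.0853
finger_force: 0.0
```

Call:
step_arm([
  {"dx": 0.15,"dy": 0.4,"dz": 0,"roll": 0,"claw": 0},
  {"dx": 0.15,"dy": 0.8,"dz": 0,"roll": 0,"claw": 0},
  {"dx": 0.15,"dy": 1,"dz": 0,"roll": 0,"claw": 0},
  {"dx": 0.15,"dy": 1,"dz": 0,"roll": 0,"claw": 0},
])

```text
t: 2.1
tcp_pos: [0.4724, -0.4454, 0.2306]
eef_rot: [0.0, 0.623, 0.782, 0.0]
force: [-0.3, -0.9, -0.4]
width: 0.085
finger_force: 0.0
```

Call:
step_arm([
  {"dx": 0.15,"dy": 0.4,"dz": 0.3,"roll": 0,"claw": 0},
  {"dx": 0.15,"dy": 0.8,"dz": 0.6,"roll": 0,"claw": 0},
  {"dx": 0.15,"dy": 1,"dz": 0.6,"roll": 0,"claw": 0},
  {"dx": 0.15,"dy": 1,"dz": 0.6,"roll": 0,"claw": 0},
  {"dx": 0.15,"dy": 1,"dz": 0.6,"roll": 0,"claw": 0},
])

```text
t: 2.6
tcp_pos: [0.582, -0.4026, 0.1583]
eef_rot: [-0.001, 0.624, 0.781, -0.001]
force: [-1.3, -0.5, 1.2]
width: 0.0853
finger_force: 0.0
```

```bash
cat > look.py <<'E'
from bench import telemetry, vision, r
import cv2,pickle,sys
from h import *
np.set_printoptions(precision=4,suppress=True)
for a in sys.argv[1:]:
    n,k=a.split(':');c=vision.camera(n);pickle.dump(c,open(k+'.pkl','wb'));cv2.imwrite(f'pics/{k}.png',c['color'][:,:,::-1])
s=telemetry.observe();w,x,y,z=s['eef_rot'];h=np.degrees(np.arctan2(2*(x*y+w*z),1-2*(y*y+z*z)))
print(s['t'],'tcp',s['tcp_pos'],'heading',h,'q',s['qpos'],'F',s['force'],'ff',s['finger_force'],'w',s['width'])
E
python3 look.py wrist:w2
```

```text
2.65 tcp [ 0.5817 -0.4031  0.1592] heading 102.72842026649244 q [-0.7034  0.5163  1.2994 -0.0016  1.327  -0.9252] F [-0.1126 -0.6379 -0.1477] ff 0.0 w 0.08553821728414539
```

View pics/w2.png

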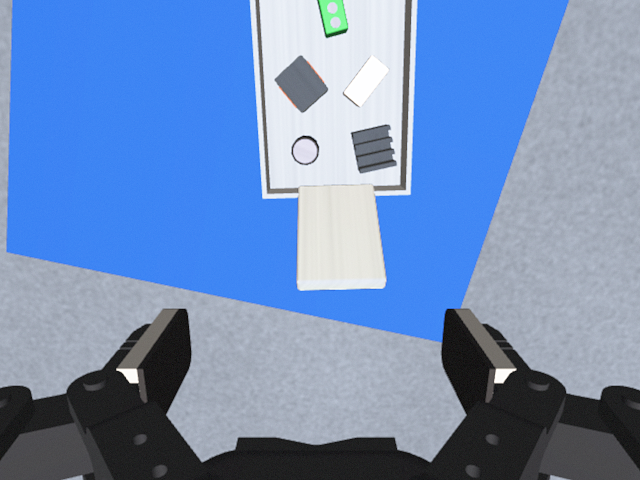

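```bash
python3 - <<'E'
import pickle
from h import *
np.set_printoptions(precision=4,suppress=True)
c=pickle.load(open('w2.pkl','rb'))
P,Q=onz(c,298,290,.074),onz(c,385.5,289,.074)
A,B=onz(c,263,198,.024),onz(c,411,194,.024)
print(P,Q,np.linalg.norm(P-Q),A,B,np.linalg.norm(A-B))
for p,q,x in((P,Q,-.119),(A,B,-.075)):
    v=q-p;h=np.arctan2(v[1],v[0])+np.pi/2
    u=np.array([np.cos(np.radians(104)),np.sin(np.radians(104)),0])
    print(np.degrees(h),'origin',(p+q)/2-x*u,'grip35',(p+q)/2+(-.095-x)*u)
E
```

```text
[ 0.5769 -0.4322  0.074 ] [ 0.6258 -0.4204  0.074 ] 0.05032632429313099 [ 0.5431 -0.3948  0.024 ] [ 0.6374 -0.3706  0.024 ] 0.09737263692501821
103.56096717945994 origin [ 0.5726 -0.3108  0.074 ] grip35 [ 0.5955 -0.403   0.074 ]
104.38519825402896 origin [ 0.5721 -0.3099  0.024 ] grip35 [ 0.5951 -0.4021  0.024 ]
```

Call:
step_arm([
  {"dx": -0.02,"dy": 0.11,"dz": 0.3,"roll": -0.014,"claw": 0},
  {"dx": -0.02,"dy": 0.11,"dz": 0.6,"roll": -0.014,"claw": 0},
  {"dx": -0.02,"dy": 0.11,"dz": 0.9,"roll": -0.014,"claw": 0},
  {"dx": -0.02,"dy": 0.11,"dz": 1,"roll": -0.014,"claw": 0},
  {"dx": -0.02,"dy": 0.11,"dz": 1,"roll": -0.014,"claw": 0},
])

```text
t: 3.15
tcp_pos: [0.5944, -0.4019, 0.0383]
eef_rot: [-0.002, 0.616, 0.788, -0.0]
force: [-0.7, -0.6, 0.7]
width: 0.0851
finger_force: 0.0
```

Call:
step_arm([
  {"dx": 0,"dy": 0,"dz": 0.09,"roll": 0,"claw": 0.35},
  {"dx": 0,"dy": 0,"dz": 0.09,"roll": 0,"claw": 0.35},
  {"dx": 0,"dy": 0,"dz": 0.09,"roll": 0,"claw": 0.35},
  {"dx": 0,"dy": 0,"dz": 0.09,"roll": 0,"claw": 0.35},
  {"dx": 0,"dy": 0,"dz": 0.09,"roll": 0,"claw": 0.35},
])

```text
t: 3.65
tcp_pos: [0.5971, -0.4018, 0.0294]
eef_rot: [0.001, 0.615, 0.788, -0.0]
force: [0.8, 0.2, 0.9]
width: 0.0557
finger_force: 0.0
```

Call:
step_arm([
  {"dx": 0,"dy": 0,"dz": 0,"roll": 0,"claw": 0.43},
  {"dx": 0,"dy": 0,"dz": 0,"roll": 0,"claw": 0.43},
  {"dx": 0,"dy": 0,"dz": 0,"roll": 0,"claw": 0.43},
])

```text
t: 3.95
tcp_pos: [0.5967, -0.402, 0.0295]
eef_rot: [0.001, 0.615, 0.788, -0.0]
force: [-1.1, -0.1, 4.8]
width: 0.0496
finger_force: 41.6
```

Call:
step_arm([
  {"dx": 0,"dy": 0,"dz": 0,"roll": 0,"claw": 0.46},
  {"dx": 0,"dy": 0,"dz": 0,"roll": 0,"claw": 0.46},
  {"dx": 0,"dy": 0,"dz": 0,"roll": 0,"claw": 0.46},
])

```text
t: 4.25
tcp_pos: [0.5967, -0.402, 0.0296]
eef_rot: [0.001, 0.615, 0.788, -0.0]
force: [-1.1, -0.6, 6.3]
width: 0.049
finger_force: 60.9
```

Call:
step_arm([
  {"dx": 0,"dy": 0,"dz": 0,"roll": 0,"claw": 0.5},
  {"dx": 0,"dy": 0,"dz": 0,"roll": 0,"claw": 0.5},
  {"dx": 0,"dy": 0,"dz": 0,"roll": 0,"claw": 0.5},
])

```text
t: 4.55
tcp_pos: [0.5968, -0.402, 0.0296]
eef_rot: [0.001, 0.615, 0.788, -0.0]
force: [-1.1, 0.0, 6.5]
width: 0.0488
finger_force: 60.8
```

Call:
step_arm([
  {"dx": 0,"dy": 0,"dz": -0.05,"roll": 0,"claw": 0.6},
  {"dx": 0,"dy": 0,"dz": -0.1,"roll": 0,"claw": 0.6},
  {"dx": 0,"dy": 0,"dz": -0.2,"roll": 0,"claw": 0.6},
  {"dx": 0,"dy": 0,"dz": -0.3,"roll": 0,"claw": 0.6},
  {"dx": 0,"dy": 0,"dz": -0.3,"roll": 0,"claw": 0.6},
  {"dx": 0,"dy": 0,"dz": -0.3,"roll": 0,"claw": 0.6},
])

```text
t: 5.15
tcp_pos: [0.597, -0.4017, 0.0653]
eef_rot: [0.001, 0.615, 0.788, -0.0]
force: [-0.5, 0.1, -3.0]
width: 0.0493
finger_force: 62.6
```

```bash
python3 look.py wrist:w3 scene:s3; python3 -c "
import cv2,numpy as np
a=cv2.imread('pics/w3.png');b=cv2.imread('pics/s3.png')[330:480,100:300]
a=cv2.resize(a,(400,300));b=cv2.resize(b,(400,300));cv2.imwrite('pics/v3.png',np.hstack([a,b]))"
```

```text
5.25 tcp [ 0.5964 -0.4013  0.0642] heading 104.02793921453492 q [-0.6889  0.6012  1.3911 -0.0001  1.15   -0.9337] F [-0.2485  0.5168 -3.1124] ff 62.59211182594299 w 0.04906546771513285
```

View pics/v3.png

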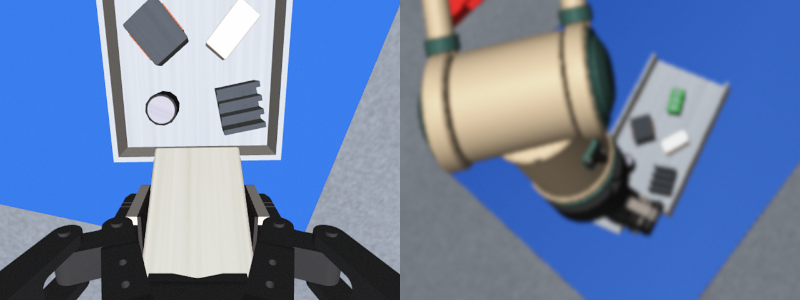

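The left half (wrist view) shows the tab held between the pads with the parts still in the tray. In the right half (scene view) all five parts are visible and the tray is off the mat. The force shows the full weight, so the grip holds. Next I carry it gently to the hopper.

Call:
step_arm([
  {"dx": 0.05,"dy": 0.015,"dz": -0.1,"roll": 0,"claw": 0.6},
  {"dx": 0.15,"dy": 0.04,"dz": -0.3,"roll": 0,"claw": 0.6},
  {"dx": 0.3,"dy": 0.08,"dz": -0.5,"roll": 0,"claw": 0.6},
  {"dx": 0.46,"dy": 0.125,"dz": -0.7,"roll": 0,"claw": 0.6},
  {"dx": 0.64,"dy": 0.17,"dz": -0.85,"roll": 0,"claw": 0.6},
  {"dx": 0.82,"dy": 0.22,"dz": -0.95,"roll": 0,"claw": 0.6},
  {"dx": 1,"dy": 0.27,"dz": -1,"roll": 0,"claw": 0.6},
])

```text
t: 5.95
tcp_pos: [0.5992, -0.2754, 0.1859]
eef_rot: [0.001, 0.615, 0.788, 0.0]
force: [0.6, 0.5, -4.1]
width: 0.0493
finger_force: 63.0
```

Call:
step_arm([
  {"dx": 0.18,"dy": 0.05,"dz": -0.05,"roll": 0,"claw": 0.6},
  {"dx": 0.36,"dy": 0.1,"dz": -0.15,"roll": 0,"claw": 0.6},
  {"dx": 0.54,"dy": 0.15,"dz": -0.25,"roll": 0,"claw": 0.6},
  {"dx": 0.72,"dy": 0.2,"dz": -0.35,"roll": 0,"claw": 0.6},
  {"dx": 0.9,"dy": 0.24,"dz": -0.42,"roll": 0,"claw": 0.6},
  {"dx": 1,"dy": 0.27,"dz": -0.45,"roll": 0,"claw": 0.6},
])

```text
t: 6.55
tcp_pos: [0.6008, -0.15, 0.2387]
eef_rot: [-0.001, 0.615, 0.789, 0.0]
force: [0.8, -0.1, -4.0]
width: 0.0491
finger_force: 63.0
```

Call:
step_arm([
  {"dx": 0.16,"dy": 0.04,"dz": 0,"roll": 0,"claw": 0.6},
  {"dx": 0.34,"dy": 0.09,"dz": 0,"roll": 0,"claw": 0.6},
  {"dx": 0.52,"dy": 0.14,"dz": 0,"roll": 0,"claw": 0.6},
  {"dx": 0.7,"dy": 0.19,"dz": 0,"roll": 0,"claw": 0.6},
  {"dx": 0.86,"dy": 0.23,"dz": 0,"roll": 0,"claw": 0.6},
  {"dx": 1,"dy": 0.27,"dz": 0,"roll": 0,"claw": 0.6},
])

```text
t: 7.15
tcp_pos: [0.6029, -0.0273, 0.2375]
eef_rot: [-0.001, 0.615, 0.788, -0.001]
force: [0.7, -0.8, -4.0]
width: 0.0489
finger_force: 62.9
```

Call:
step_arm([
  {"dx": 0.16,"dy": 0.04,"dz": 0,"roll": 0,"claw": 0.6},
  {"dx": 0.34,"dy": 0.09,"dz": 0,"roll": 0,"claw": 0.6},
  {"dx": 0.52,"dy": 0.14,"dz": 0,"roll": 0,"claw": 0.6},
  {"dx": 0.7,"dy": 0.19,"dz": 0,"roll": 0,"claw": 0.6},
  {"dx": 0.86,"dy": 0.23,"dz": 0,"roll": 0,"claw": 0.6},
  {"dx": 1,"dy": 0.27,"dz": 0,"roll": 0,"claw": 0.6},
])

```text
t: 7.75
tcp_pos: [0.6055, 0.0968, 0.2378]
eef_rot: [-0.0, 0.615, 0.788, -0.001]
force: [0.8, 0.2, -3.6]
width: 0.0489
finger_force: 62.9
```

Call:
step_arm([
  {"dx": 0.16,"dy": 0.04,"dz": 0,"roll": 0,"claw": 0.6},
  {"dx": 0.34,"dy": 0.09,"dz": 0,"roll": 0,"claw": 0.6},
  {"dx": 0.52,"dy": 0.14,"dz": 0,"roll": 0,"claw": 0.6},
  {"dx": 0.68,"dy": 0.18,"dz": 0,"roll": 0,"claw": 0.6},
  {"dx": 0.79,"dy": 0.21,"dz": 0,"roll": 0,"claw": 0.6},
  {"dx": 0.86,"dy": 0.23,"dz": 0,"roll": 0,"claw": 0.6},
  {"dx": 0.89,"dy": 0.24,"dz": 0,"roll": 0,"claw": 0.6},
  {"dx": 0.89,"dy": 0.24,"dz": 0,"roll": 0,"claw": 0.6},
])

```text
t: 8.55
tcp_pos: [0.6082, 0.2061, 0.2383]
eef_rot: [0.0, 0.615, 0.788, -0.0]
force: [-0.1, -0.3, -3.5]
width: 0.0495
finger_force: 62.9
```

```bash
python3 look.py top:t4 scene:s4; python3 -c "
import cv2,numpy as np
a=cv2.imread('pics/t4.png')[130:290,160:360];b=cv2.imread('pics/s4.png')[120:280,300:500]
a=cv2.resize(a,(400,320));b=cv2.resize(b,(400,320));cv2.imwrite('pics/v4.png',np.hstack([a,b]))"
```

```text
8.65 tcp [0.6082 0.2054 0.2384] heading 103.98885439879177 q [ 0.2178  0.3742  1.3401 -0.0009  1.4276 -0.0262] F [ 0.334  -0.3098 -3.7634] ff 62.866677045822144 w 0.04923808105575324
```

View pics/v4.png

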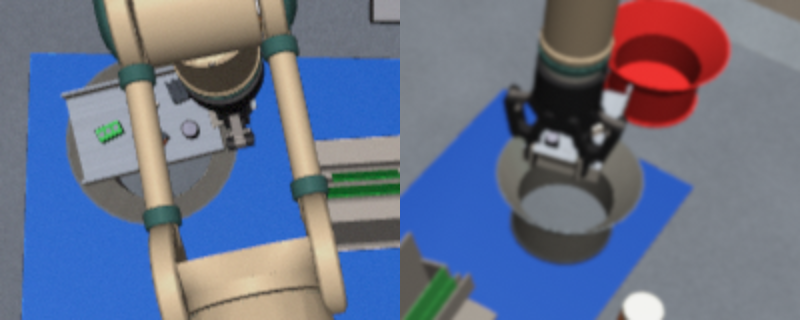

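The top half (left) shows the tray level over the grey hopper with its parts: terminal (108,131), capacitor (190,128), heatsink (177,92). The scene half shows the fingers on the tab. I'll shift forward and down slightly, then ease the grip in small steps so the tray pivots mouth-down.

Call:
step_arm([
  {"dx": 0.05,"dy": 0,"dz": 0.04,"roll": 0,"claw": 0.6},
  {"dx": 0.11,"dy": 0,"dz": 0.08,"roll": 0,"claw": 0.6},
  {"dx": 0.16,"dy": 0,"dz": 0.12,"roll": 0,"claw": 0.6},
  {"dx": 0.16,"dy": 0,"dz": 0.12,"roll": 0,"claw": 0.45},
  {"dx": 0.16,"dy": 0,"dz": 0.12,"roll": 0,"claw": 0.435},
  {"dx": 0.16,"dy": 0,"dz": 0.12,"roll": 0,"claw": 0.43},
])

```text
t: 9.25
tcp_pos: [0.6036, 0.2247, 0.2242]
eef_rot: [0.0, 0.615, 0.788, 0.0]
force: [-0.3, 1.2, -4.2]
width: 0.0493
finger_force: 62.9
```

Call:
step_arm([
  {"dx": 0,"dy": 0,"dz": 0,"roll": 0,"claw": 0.425},
  {"dx": 0,"dy": 0,"dz": 0,"roll": 0,"claw": 0.425},
])

```text
t: 9.45
tcp_pos: [0.6036, 0.2246, 0.2243]
eef_rot: [0.0, 0.616, 0.788, 0.0]
force: [-0.2, 0.3, -3.0]
width: 0.0491
finger_force: 53.3
```

```bash
python3 look.py wrist:w5; python3 -c "
from bench import telemetry as t
print(t.observe()['wrist_torque'])"
```

```text
9.5 tcp [0.6036 0.2246 0.2243] heading 104.0108908032825 q [ 0.2484  0.3837  1.36   -0.0001  1.3976  0.0039] F [-0.6703 -0.3728 -3.0864] ff 53.2286274433136 w 0.04940095637882437
[-0.21796642 -0.03340715 -0.04508048]
```

Call:
step_arm([
  {"dx": 0,"dy": 0,"dz": 0,"roll": 0,"claw": 0.42},
  {"dx": 0,"dy": 0,"dz": 0,"roll": 0,"claw": 0.42},
])

```text
t: 9.7
tcp_pos: [0.6035, 0.2247, 0.2241]
eef_rot: [0.0, 0.616, 0.788, 0.0]
force: [0.9, 0.4, -3.6]
width: 0.0494
finger_force: 28.4
```

Call:
step_arm([
  {"dx": 0,"dy": 0,"dz": 0,"roll": 0,"claw": 0.415},
  {"dx": 0,"dy": 0,"dz": 0,"roll": 0,"claw": 0.415},
])

```text
t: 9.9
tcp_pos: [0.6035, 0.2253, 0.2243]
eef_rot: [-0.0, 0.615, 0.788, 0.0]
force: [-0.7, -1.1, -3.2]
width: 0.0499
finger_force: 2.1
```

```bash
cat > tl.py <<'E'
from bench import telemetry as t
s=t.observe();print(s['t'],s['wrist_torque'].round(3),s['force'].round(1),s['finger_force'],s['width'])
E
python3 tl.py
```

```text
9.9 [0.119 0.047 0.004] [-0.7 -1.1 -3.2] 2.060242183506489 0.049926805182052954
```

Call:
step_arm([
  {"dx": 0,"dy": 0,"dz": 0,"roll": 0,"claw": 0.43},
  {"dx": 0,"dy": 0,"dz": 0,"roll": 0,"claw": 0.43},
  {"dx": 0,"dy": 0,"dz": 0,"roll": 0,"claw": 0.43},
])

```text
t: 10.2
tcp_pos: [0.6036, 0.2249, 0.2242]
eef_rot: [-0.0, 0.616, 0.788, 0.0]
force: [0.9, -0.3, -1.9]
width: 0.0494
finger_force: 40.6
```

```bash
python3 tl.py;  python3 look.py wrist:w6 scene:s6 top:t6; python3 -c "
import cv2,numpy as np
a=cv2.resize(cv2.imread('pics/w6.png'),(400,300));b=cv2.imread('pics/s6.png')[120:270,300:500];c=cv2.imread('pics/t6.png')[130:280,160:360]
b=cv2.resize(b,(400,300));c=cv2.resize(c,(400,300));cv2.imwrite('pics/v6.png',np.vstack([np.hstack([a,b]),np.hstack([c,c*0])]))"
```

```text
10.2 [-0.006  0.034 -0.027] [ 0.9 -0.3 -1.9] 40.62602162361145 0.04941817576812695
10.35 tcp [0.6035 0.225  0.2242] heading 104.02441096896392 q [0.2487 0.3838 1.3599 0.0002 1.3975 0.0039] F [ 0.752   0.0557 -2.3904] ff 40.626370310783386 w 0.049734977896299014
```

View pics/v6.png

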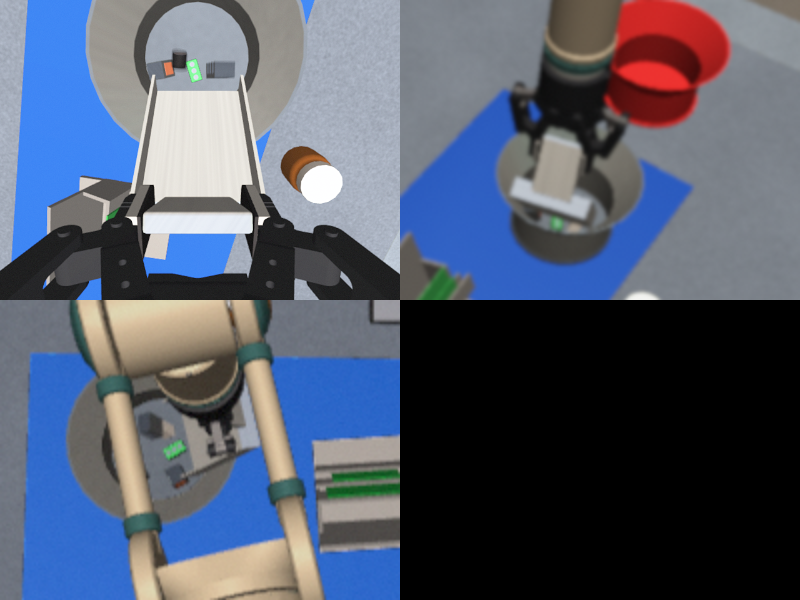

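The wrist quarter shows the tray hanging steeply mouth-down and empty, with transformer (160,70), capacitor (180,58), terminal (194,70) and heatsink (220,70) on the hopper floor. The relay isn't visible yet, so I'll lift straight up under full grip and check for it by colour.

Call:
step_arm([
  {"dx": 0,"dy": 0,"dz": 0,"roll": 0,"claw": 0.6},
  {"dx": 0,"dy": 0,"dz": -0.1,"roll": 0,"claw": 0.6},
  {"dx": 0,"dy": 0,"dz": -0.4,"roll": 0,"claw": 0.6},
  {"dx": 0,"dy": 0,"dz": -0.7,"roll": 0,"claw": 0.6},
  {"dx": 0,"dy": 0,"dz": -0.95,"roll": 0,"claw": 0.6},
  {"dx": 0,"dy": 0,"dz": -0.95,"roll": 0,"claw": 0.6},
])

```text
t: 10.95
tcp_pos: [0.6056, 0.2254, 0.3446]
eef_rot: [0.004, 0.615, 0.788, 0.005]
force: [0.2, -0.3, -2.8]
width: 0.0491
finger_force: 63.3
```

Call:
step_arm([
  {"dx": -0.2,"dy": -0.02,"dz": 0,"roll": 0,"claw": 0.6},
  {"dx": -0.5,"dy": -0.1,"dz": 0,"roll": 0.08,"claw": 0.6},
  {"dx": -0.8,"dy": -0.2,"dz": 0,"roll": 0.16,"claw": 0.6},
  {"dx": -0.95,"dy": -0.25,"dz": 0,"roll": 0.2,"claw": 0.6},
  {"dx": -0.95,"dy": -0.25,"dz": 0,"roll": 0.2,"claw": 0.6},
])

```text
t: 11.45
tcp_pos: [0.6013, 0.104, 0.3371]
eef_rot: [0.0, 0.733, 0.681, -0.001]
force: [0.1, -0.3, -2.4]
width: 0.0492
finger_force: 63.3
```

```bash
python3 look.py wrist:w7 scene:s7 top:t7; python3 tl.py; python3 -c "
import cv2,numpy as np
a=cv2.imread('pics/w7.png');b=cv2.imread('pics/s7.png')[110:290,320:480];c=cv2.imread('pics/t7.png')[140:290,180:380]
a=cv2.resize(a,(400,300));b=cv2.resize(b,(266,300));c=cv2.resize(c,(400,300),interpolation=cv2.INTER_CUBIC)
o=np.zeros((600,800,3),np.uint8);o[:300,:400]=a;o[:300,400:666]=b;o[300:,:400]=c;cv2.imwrite('pics/v7.png',o)"
```

```text
11.6 tcp [0.6017 0.1075 0.3374] heading 86.06945158729987 q [0.0625 0.2963 1.2194 0.0009 1.6269 0.1311] F [ 0.2347  0.7449 -2.7498] ff 63.2805597782135 w 0.04910734786036101
11.6 [0.038 0.016 0.   ] [ 0.2  0.7 -2.7] 63.2805597782135 0.04910734786036101
```

View pics/v7.png

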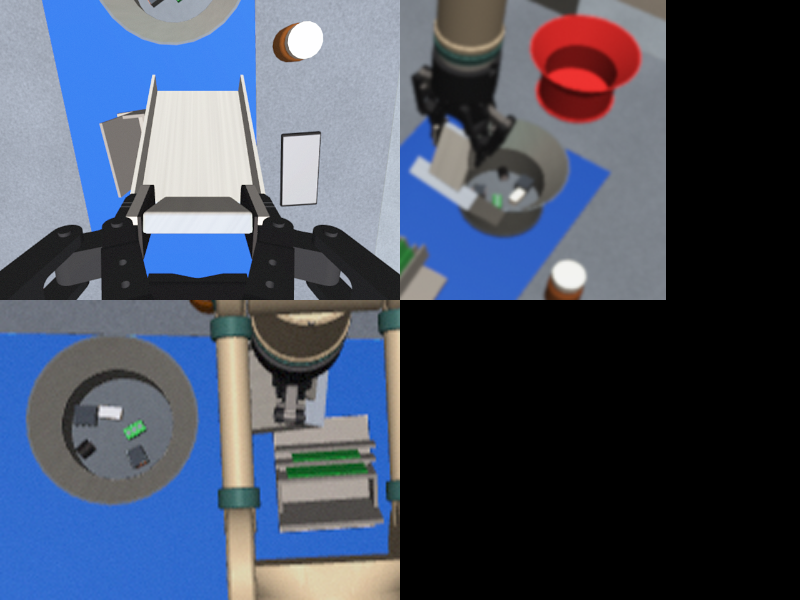

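Top quarter: all five parts are in the hopper, heatsink (85,415), relay (110,411), terminal (135,430), capacitor (86,450) and transformer (138,457). Wrist quarter: the tray hangs empty. Now I measure its tilt from the edge profile.

```bash
python3 - <<'E'
import pickle,cv2
from h import *
from scipy.optimize import least_squares
c=pickle.load(open('w7.pkl','rb'));g=cv2.cvtColor(c['color'],cv2.COLOR_RGB2GRAY).astype(float)
p=g[100:400,300:332].mean(1);dd=np.diff(p);print([(100+i,round(p[i]),round(p[i+1])) for i in range(len(dd)) if abs(dd[i])>9])
for v in(120,135,150,200,250,300):
  q=g[v-1:v+2].mean(0);e=np.diff(q);print(v,[(i,round(q[i]),round(q[i+1])) for i in range(180,460) if abs(e[i])>18])
tcp=np.array([.6017,.1075,.3374]);h=np.radians(86.07);u=np.array([np.cos(h),np.sin(h),0]);z=np.array([0,0,1.])
def pt(th,px,pz,x,zz):
  a,b=(x-px),(zz-pz);c_,s_=np.cos(th),np.sin(th)
  return tcp+z*.0225+u*(a*c_+b*s_)+z*(-a*s_+b*c_)
for thd in(50,55,60,65,70,75):
  th=np.radians(thd);print(thd,[round(proj(c,pt(th,-.095,.052,x,zz))[1]) for x,zz in((.075,.003),(.075,.0),(-.072,.003),(-.072,.024),(-.075,.024),(-.111,.080),(-.119,.074))])
E
```

```text
[(144, 118, 200), (145, 200, 234), (313, 230, 190), (314, 190, 103), (315, 103, 87), (337, 93, 120), (338, 120, 161), (339, 161, 195), (340, 195, 211), (372, 235, 190), (373, 190, 120)]
120 [(242, 122, 173), (243, 173, 207), (247, 208, 162), (248, 162, 122), (383, 125, 154), (384, 154, 200), (388, 209, 169), (389, 169, 125), (408, 127, 156)]
135 [(239, 120, 162), (240, 162, 220), (244, 234, 188), (245, 188, 113), (249, 100, 119), (382, 115, 94), (386, 92, 198), (387, 198, 233), (391, 218, 163), (392, 163, 123), (408, 120, 154)]
150 [(236, 121, 142), (237, 142, 214), (241, 232, 209), (242, 209, 138), (243, 138, 97), (250, 106, 204), (251, 204, 234), (380, 231, 189), (381, 189, 113), (382, 113, 93), (388, 93, 129), (389, 129, 211), (390, 211, 232), (393, 231, 209), (394, 209, 151), (395, 151, 123), (409, 131, 157)]
200 [(223, 129, 199), (224, 199, 224), (233, 227, 163), (234, 163, 96), (242, 99, 185), (243, 185, 228), (388, 229, 174), (389, 174, 97), (397, 88, 157), (398, 157, 221), (403, 225, 174), (404, 174, 120), (409, 123, 159)]
250 [(218, 113, 190), (219, 190, 229), (224, 233, 175
[... 217 characters left out ...]
452, 85, 192), (453, 192, 225)]
300 [(184, 121, 152), (185, 152, 189), (188, 198, 178), (189, 178, 136), (190, 136, 112), (208, 114, 135), (209, 135, 210), (210, 210, 232), (215, 233, 190), (216, 190, 113), (237, 103, 71), (238, 71, 32), (246, 15, 199), (247, 199, 234), (384, 234, 162), (385, 162, 23), (393, 38, 90), (394, 90, 110), (415, 103, 205), (416, 205, 233), (422, 217, 183), (447, 172, 113), (448, 113, 22), (450, 35, 75), (451, 75, 189), (452, 189, 223)]
50 [103, 107, 324, 304, 311, 355, 396]
55 [126, 130, 335, 312, 318, 343, 385]
60 [149, 153, 346, 320, 326, 331, 374]
65 [171, 175, 357, 328, 334, 319, 362]
70 [192, 196, 369, 336, 342, 308, 350]
75 [214, 217, 380, 344, 350, 297, 338]
```

By the mouth edge (row 145) the tray hangs 59° mouth-down, against the slot's 70°. The front plate can rotate it the last 11° in the grip as it goes in. I now turn and move above the rack.

Call:
step_arm([
  {"dx": -0.05,"dy": -0.1,"dz": 0,"roll": 0.06,"claw": 0.6},
  {"dx": -0.1,"dy": -0.2,"dz": 0,"roll": 0.15,"claw": 0.6},
  {"dx": -0.15,"dy": -0.3,"dz": 0,"roll": 0.24,"claw": 0.6},
  {"dx": -0.2,"dy": -0.4,"dz": 0,"roll": 0.33,"claw": 0.6},
  {"dx": -0.25,"dy": -0.5,"dz": 0,"roll": 0.42,"claw": 0.6},
  {"dx": -0.3,"dy": -0.6,"dz": 0,"roll": 0.51,"claw": 0.6},
  {"dx": -0.35,"dy": -0.7,"dz": 0,"roll": 0.6,"claw": 0.6},
  {"dx": -0.4,"dy": -0.8,"dz": 0,"roll": 0.69,"claw": 0.6},
  {"dx": -0.45,"dy": -0.9,"dz": 0,"roll": 0.78,"claw": 0.6},
  {"dx": -0.52,"dy": -0.96,"dz": 0,"roll": 0.86,"claw": 0.6},
  {"dx": -0.58,"dy": -1,"dz": 0,"roll": 0.925,"claw": 0.6},
  {"dx": -0.58,"dy": -1,"dz": 0,"roll": 0.925,"claw": 0.6},
  {"dx": -0.58,"dy": -1,"dz": 0,"roll": 0.925,"claw": 0.6},
])

```text
t: 12.9
tcp_pos: [0.4777, 0.0468, 0.3381]
eef_rot: [-0.0, 1.0, 0.026, 0.0]
force: [-0.1, 1.3, -2.2]
width: 0.049
finger_force: 63.5
```

```bash
python3 look.py wrist:w8 top:t8 scene:s8; python3 tl.py; python3 - <<'E'
import pickle,cv2
from h import *
c=pickle.load(open('w8.pkl','rb'));g=cv2.cvtColor(c['color'],cv2.COLOR_RGB2GRAY).astype(float)
p=g[60:400,300:332].mean(1);dd=np.diff(p);print([(60+i,round(p[i]),round(p[i+1])) for i in range(len(dd)) if abs(dd[i])>12])
hsv=cv2.cvtColor(c['color'],cv2.COLOR_RGB2HSV);m=(hsv[...,0]>45)&(hsv[...,0]<75)&(hsv[...,1]>100);ys,xs=np.nonzero(m)
print('green bbox',xs.min() if len(xs) else None,xs.max() if len(xs) else None,ys.min() if len(ys) else None,ys.max() if len(ys) else None)
a=cv2.resize(cv2.imread('pics/w8.png'),(560,420));b=cv2.imread('pics/s8.png')[200:330,240:390];b=cv2.resize(b,(240,208));e=cv2.resize(cv2.imread('pics/t8.png')[170:280,295:395],(240,264))
o=np.zeros((600,800,3),np.uint8);o[:420,:560]=a;o[:208,560:]=b;o[210:474,560:]=e;cv2.imwrite('pics/v8.png',o)
E
```

```text
13.05 tcp [0.4778 0.0465 0.3379] heading 2.8953732189356876 q [-0.0484  0.086   1.4879  0.0003  1.5677  1.4719] F [-0.0978  0.0619 -2.2436] ff 63.45954895019531 w 0.04882729314673396
13.05 [ 0.005 -0.01   0.018] [-0.1  0.1 -2.2] 63.45954895019531 0.04882729314673396
[(91, 233, 197), (92, 197, 133), (100, 127, 142), (101, 142, 180), (102, 180, 198), (105, 192, 157), (106, 157, 112), (116, 120, 152), (117, 152, 172), (118, 172, 188), (122, 190, 153), (123, 153, 111), (137, 120, 152), (138, 152, 167), (139, 167, 180), (140, 180, 193), (144, 196, 222), (145, 222, 235), (313, 234, 196), (314, 196, 105), (315, 105, 88), (337, 94, 122), (338, 122, 165), (339, 165, 202), (340, 202, 218), (372, 236, 203), (373, 203, 164)]
green bbox 62 360 52 141
```

View pics/v8.png

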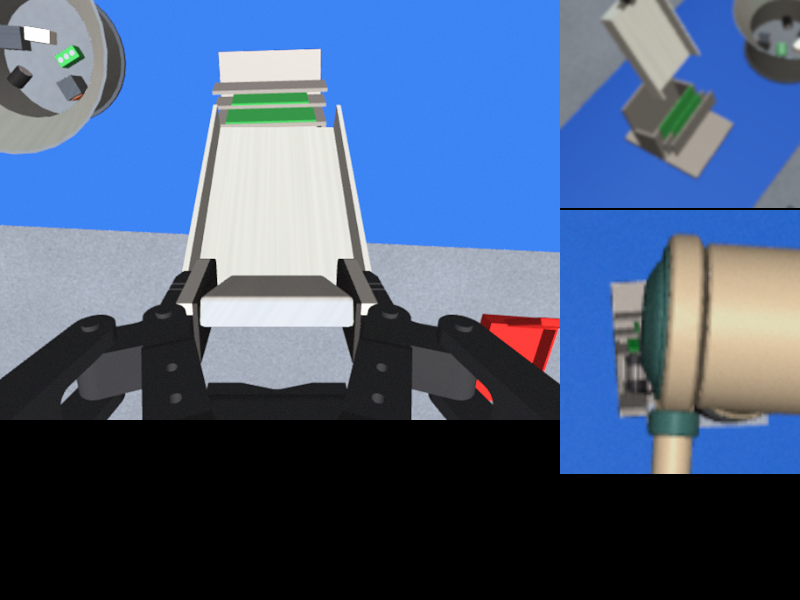

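Wrist view: the tray is centred and hanging in line with the rack. The base's front edge is at about (219,52)-(321,50), and no part is left in the tray. I'll check the rack's sideways offset before going in.

```bash
python3 - <<'E'
import pickle,cv2
from h import *
np.set_printoptions(precision=4,suppress=True)
c=pickle.load(open('w8.pkl','rb'));im=c['color'].astype(int);blue=(im[...,2]-im[...,0]>60)
for v in(64,72,80,88,96,101,104):
  xs=np.nonzero(~blue[v,160:520])[0]+160
  xs=xs[(xs>230)&(xs<400)];L,R=xs.min(),xs.max()
  z={64:.008,72:.008,80:.008,88:.008}.get(v,.055)
  p,q=onz(c,L-.5,v,z),onz(c,R+.5,v,z);print(v,L,R,z,p[:2],q[:2],((p+q)/2)[:2],np.linalg.norm(p-q))
h=np.radians(2.8)
for v in(0,): pass
# scene view s0 check of rack origin via top: predicted back plate top corners/front
d=pickle.load(open('cam0.pkl','rb'));t=d['top']
top=lambda x,y,z:proj(t,np.array([.520+x*np.cos(h)-y*np.sin(h),.0505+x*np.sin(h)+y*np.cos(h),z]))
print('pred top crop:',[((u-305+.4)*4.0513+466,(v-185+.4)*4.0513) for u,v in(top(-.0534,.06,.102),top(-.0534,-.06,.102),top(.0021,.06,.055),top(.0021,-.06,.055))])
E
```

```text
64 250 366 0.008 [0.5917 0.1206] [0.5979 0.0001] [0.5948 0.0603] 0.12065865581863607
72 250 366 0.008 [0.5839 0.1205] [ 0.5902 -0.0006] [0.5871 0.06  ] 0.12125462989265628
80 251 366 0.008 [0.5762 0.1194] [ 0.5824 -0.0012] [0.5793 0.0591] 0.12081469166520384
88 251 366 0.008 [0.5683 0.1194] [ 0.5746 -0.0019] [0.5714 0.0587] 0.12141738881085193
96 246 372 0.055 [0.5589 0.1171] [ 0.5651 -0.0031] [0.562 0.057] 0.1203360769452332
101 244 373 0.055 [0.5543 0.1189] [ 0.5607 -0.0045] [0.5575 0.0572] 0.12356618756939555
104 243 372 0.055 [0.5515 0.1199] [ 0.5579 -0.0038] [0.5547 0.0581] 0.12380034213144761
pred top crop: [(np.float64(534.5774877668317), np.float64(274.1523829630756)), (np.float64(744.7719548130777), np.float64(266.8406238146442)), (np.float64(529.5052872937656), np.float64(183.86107769209394)), (np.float64(731.061916497709), np.float64(176.93846040985792))]
```

The refined rack origin is about (0.522, 0.056) with yaw 3°. Before inserting, I'll steepen the tray in the grip by leaning its mouth end gently on the back plate's top edge from behind, then check the angle.

Call:
step_arm([
  {"dx": -0.25,"dy": -0.02,"dz": 0,"roll": 0,"claw": 0.6},
  {"dx": -0.5,"dy": -0.04,"dz": 0,"roll": 0,"claw": 0.6},
  {"dx": -0.71,"dy": -0.057,"dz": 0,"roll": 0,"claw": 0.6},
  {"dx": -0.71,"dy": -0.057,"dz": 0.2,"roll": 0,"claw": 0.6},
  {"dx": -0.71,"dy": -0.057,"dz": 0.5,"roll": 0,"claw": 0.6},
  {"dx": -0.71,"dy": -0.057,"dz": 0.8,"roll": 0,"claw": 0.6},
  {"dx": -0.71,"dy": -0.057,"dz": 0.96,"roll": 0,"claw": 0.6},
  {"dx": -0.71,"dy": -0.057,"dz": 0.96,"roll": 0,"claw": 0.6},
])

```text
t: 13.85
tcp_pos: [0.3899, 0.0489, 0.2203]
eef_rot: [-0.0, 1.0, 0.025, -0.003]
force: [-0.5, -0.1, -2.0]
width: 0.0488
finger_force: 63.3
```

Call:
step_arm([
  {"dx": 0.06,"dy": 0,"dz": 0,"roll": 0,"claw": 0.6},
  {"dx": 0.12,"dy": 0,"dz": 0,"roll": 0,"claw": 0.6},
  {"dx": 0.18,"dy": 0,"dz": 0,"roll": 0,"claw": 0.6},
  {"dx": 0.24,"dy": 0,"dz": 0,"roll": 0,"claw": 0.6},
  {"dx": 0.3,"dy": 0,"dz": 0,"roll": 0,"claw": 0.6},
])

```text
t: 14.35
tcp_pos: [0.4281, 0.0501, 0.223]
eef_rot: [0.0, 1.0, 0.024, -0.001]
force: [-4.4, -0.9, -1.6]
width: 0.0489
finger_force: 62.8
```

```bash
cat > tilt.py <<'E'
import pickle,cv2,sys
from h import *
c=pickle.load(open(sys.argv[1]+'.pkl','rb'));g=cv2.cvtColor(c['color'],cv2.COLOR_RGB2GRAY).astype(float)
p=g[60:400,300:332].mean(1);dd=np.diff(p);print([(60+i,round(p[i]),round(p[i+1])) for i in range(len(dd)) if abs(dd[i])>18])
for v in (225,240,260):
  q=g[v-1:v+2].mean(0);e=np.diff(q);print(v,[(i,round(q[i]),round(q[i+1])) for i in range(200,430) if abs(e[i])>40])
E
python3 look.py wrist:w9; python3 tl.py; python3 tilt.py w9
```

```text
14.4 tcp [0.4295 0.0502 0.2229] heading 2.7865994114388153 q [-0.0446  0.064   1.7956 -0.0002  1.2819  1.4776] F [-2.8509 -0.6875 -3.9587] ff 62.609957456588745 w 0.04928674349075899
14.4 [-0.248  1.334  0.165] [-2.9 -0.7 -4. ] 62.609957456588745 0.04928674349075899
[(66, 122, 151), (67, 151, 169), (70, 153, 135), (73, 143, 178), (74, 178, 198), (110, 231, 203), (111, 203, 146), (164, 133, 159), (165, 159, 189), (172, 183, 147), (173, 147, 121), (174, 121, 145), (175, 145, 203), (176, 203, 226), (329, 224, 184), (330, 184, 105), (332, 88, 107), (333, 107, 148), (334, 148, 183), (335, 183, 202), (368, 229, 192)]
225 [(228, 121, 176), (229, 176, 217), (234, 206, 140), (235, 140, 98), (243, 97, 175), (244, 175, 220), (386, 207, 146), (387, 146, 98), (395, 98, 173), (396, 173, 219), (401, 203, 151)]
240 [(225, 122, 186), (231, 209, 144), (232, 144, 97), (240, 97, 140), (241, 140, 206), (389, 200, 137), (398, 99, 151), (399, 151, 213), (404, 222, 179), (405, 179, 126)]
260 [(221, 130, 198), (227, 214, 151), (228, 151, 98), (237, 97, 176), (238, 176, 219), (393, 192, 128), (403, 122, 200), (409, 208, 156)]
```

Call:
step_arm([
  {"dx": 0.05,"dy": 0,"dz": 0,"roll": 0,"claw": 0.6},
  {"dx": 0.1,"dy": 0,"dz": 0,"roll": 0,"claw": 0.6},
  {"dx": 0.12,"dy": 0,"dz": 0,"roll": 0,"claw": 0.6},
  {"dx": 0.12,"dy": 0,"dz": 0,"roll": 0,"claw": 0.6},
  {"dx": 0,"dy": 0,"dz": 0,"roll": 0,"claw": 0.6},
  {"dx": -0.2,"dy": 0,"dz": 0,"roll": 0,"claw": 0.6},
  {"dx": -0.2,"dy": 0,"dz": 0,"roll": 0,"claw": 0.6},
])

```text
t: 15.1
tcp_pos: [0.4018, 0.0495, 0.2232]
eef_rot: [-0.0, 1.0, 0.024, 0.001]
force: [0.0, 0.2, -3.0]
width: 0.0492
finger_force: 63.3
```

```bash
python3 look.py wrist:w10; python3 tl.py; python3 tilt.py w10
```

```text
15.15 tcp [0.4038 0.0494 0.2236] heading 2.742047104223199 q [-0.0504  0.0205  1.8402  0.0007  1.2764  1.4723] F [ 1.2999 -0.3768 -2.856 ] ff 63.26270341873169 w 0.048772204088901275
15.15 [ 0.004 -0.056 -0.049] [ 1.3 -0.4 -2.9] 63.26270341873169 0.048772204088901275
[(76, 231, 190), (77, 190, 136), (121, 136, 169), (122, 169, 198), (129, 198, 169), (130, 169, 131), (192, 140, 195), (193, 195, 220), (329, 216, 186), (330, 186, 142), (331, 142, 161), (332, 161, 190), (376, 232, 201), (377, 201, 175)]
225 [(232, 141, 199), (237, 201, 140), (238, 140, 100), (246, 101, 174), (247, 174, 214), (382, 184, 129), (391, 118, 192), (396, 211, 171), (397, 171, 128)]
240 [(234, 196, 135), (243, 98, 161), (244, 161, 209), (385, 196, 137), (394, 100, 151), (395, 151, 204), (400, 207, 162)]
260 [(230, 182, 120), (240, 130, 194), (389, 210, 159), (390, 159, 105), (399, 101, 163), (400, 163, 209)]
```

The tilt is now about 70° (mouth edge at row 192). Next: up, over the back plate and down along the slot direction.

Call:
step_arm([
  {"dx": 0,"dy": 0,"dz": -0.2,"roll": 0,"claw": 0.6},
  {"dx": 0,"dy": 0,"dz": -0.4,"roll": 0,"claw": 0.6},
  {"dx": 0,"dy": 0,"dz": -0.55,"roll": 0,"claw": 0.6},
  {"dx": 0,"dy": 0,"dz": -0.55,"roll": 0,"claw": 0.6},
  {"dx": 0.15,"dy": 0,"dz": -0.55,"roll": 0,"claw": 0.6},
  {"dx": 0.3,"dy": 0,"dz": -0.55,"roll": 0,"claw": 0.6},
  {"dx": 0.4,"dy": 0,"dz": -0.55,"roll": 0,"claw": 0.6},
  {"dx": 0.4,"dy": 0,"dz": -0.55,"roll": 0,"claw": 0.6},
])

```text
t: 15.95
tcp_pos: [0.4543, 0.0514, 0.2876]
eef_rot: [-0.0, 1.0, 0.024, -0.0]
force: [-0.8, -0.8, -2.9]
width: 0.049
finger_force: 63.1
```

Call:
step_arm([
  {"dx": 0.04,"dy": 0,"dz": 0.1,"roll": 0,"claw": 0.6},
  {"dx": 0.08,"dy": 0,"dz": 0.2,"roll": 0,"claw": 0.6},
  {"dx": 0.11,"dy": 0,"dz": 0.3,"roll": 0,"claw": 0.6},
  {"dx": 0.15,"dy": 0,"dz": 0.4,"roll": 0,"claw": 0.6},
  {"dx": 0.18,"dy": 0,"dz": 0.5,"roll": 0,"claw": 0.6},
  {"dx": 0.22,"dy": 0,"dz": 0.6,"roll": 0,"claw": 0.6},
  {"dx": 0.22,"dy": 0,"dz": 0.6,"roll": 0,"claw": 0.6},
])

```text
t: 16.65
tcp_pos: [0.4786, 0.0527, 0.2151]
eef_rot: [-0.0, 1.0, 0.024, -0.001]
force: [0.3, 0.0, -2.7]
width: 0.049
finger_force: 63.1
```

```bash
python3 look.py wrist:w11; python3 tl.py; python3 tilt.py w11
```

```text
16.7 tcp [0.4785 0.0527 0.216 ] heading 2.773510047553656 q [-0.0349  0.145   1.7186 -0.0001  1.2791  1.4875] F [-0.7854 -0.2609 -2.3193] ff 63.12580347061157 w 0.049175889663007365
16.7 [-0.018 -0.061  0.046] [-0.8 -0.3 -2.3] 63.12580347061157 0.049175889663007365
[(85, 236, 201), (86, 201, 140), (98, 134, 162), (99, 162, 197), (105, 190, 143), (106, 143, 115), (120, 118, 147), (121, 147, 171), (123, 173, 191), (128, 207, 183), (129, 183, 133), (150, 118, 149), (151, 149, 171), (153, 175, 195), (176, 225, 177), (177, 177, 132), (191, 132, 176), (192, 176, 216), (329, 218, 193), (330, 193, 146), (332, 160, 191), (376, 227, 190)]
225 [(232, 162, 207), (237, 201, 141), (246, 109, 187), (382, 197, 140), (391, 114, 189), (397, 179, 138)]
240 [(228, 132, 183), (234, 192, 129), (243, 101, 174), (244, 174, 216), (385, 206, 150), (386, 150, 103), (394, 102, 147), (395, 147, 204), (400, 214, 169)]
260 [(224, 144, 201), (229, 221, 179), (230, 179, 117), (239, 100, 142), (240, 142, 202), (389, 216, 167), (390, 167, 109), (399, 102, 158), (400, 158, 210), (405, 219, 177), (406, 177, 128)]
```

Call:
step_arm([
  {"dx": 0.03,"dy": 0,"dz": 0.08,"roll": 0,"claw": 0.6},
  {"dx": 0.055,"dy": 0,"dz": 0.15,"roll": 0,"claw": 0.6},
  {"dx": 0.08,"dy": 0,"dz": 0.22,"roll": 0,"claw": 0.6},
  {"dx": 0.08,"dy": 0,"dz": 0.22,"roll": 0,"claw": 0.6},
])

```text
t: 17.1
tcp_pos: [0.489, 0.0531, 0.1896]
eef_rot: [0.0, 1.0, 0.024, 0.001]
force: [2.7, 0.4, -3.0]
width: 0.0491
finger_force: 63.1
```

```bash
python3 look.py wrist:w12; python3 tl.py; python3 tilt.py w12
```

```text
17.15 tcp [0.4888 0.0532 0.1901] heading 2.779380969301315 q [-0.0333  0.1786  1.7442  0.      1.2177  1.489 ] F [ 2.552   0.0258 -3.1069] ff 63.09587359428406 w 0.04895078917934424
17.15 [ 0.059 -0.574  0.097] [ 2.6  0.  -3.1] 63.09587359428406 0.04895078917934424
[(101, 228, 176), (102, 176, 131), (116, 132, 162), (117, 162, 197), (123, 200, 163), (124, 163, 117), (140, 117, 145), (141, 145, 171), (148, 193, 150), (149, 150, 114), (172, 116, 144), (173, 144, 170), (329, 219, 200), (330, 200, 152), (332, 155, 189), (375, 239, 215), (376, 215, 179)]
225 [(226, 125, 175), (237, 192, 129), (246, 119, 195), (382, 205, 148), (383, 148, 102), (391, 109, 183), (405, 167, 127)]
240 [(228, 132, 185), (234, 186, 121), (243, 103, 176), (244, 176, 218), (385, 215, 159), (386, 159, 104), (395, 131, 198), (401, 180, 137)]
260 [(224, 162, 208), (229, 221, 170), (230, 170, 108), (239, 98, 150), (240, 150, 206), (389, 220, 176), (390, 176, 114), (399, 102, 145), (400, 145, 204), (405, 222, 181), (406, 181, 138)]
```

Call:
step_arm([
  {"dx": 0.04,"dy": 0,"dz": 0.05,"roll": 0,"claw": 0.6},
  {"dx": 0.06,"dy": 0,"dz": 0.1,"roll": 0,"claw": 0.6},
  {"dx": 0.08,"dy": 0,"dz": 0.15,"roll": 0,"claw": 0.6},
  {"dx": 0.08,"dy": 0,"dz": 0.15,"roll": 0,"claw": 0.6},
])

```text
t: 17.55
tcp_pos: [0.5014, 0.0541, 0.1791]
eef_rot: [-0.0, 1.0, 0.024, 0.005]
force: [-3.3, 2.5, 33.7]
width: 0.049
finger_force: 68.0
```

```bash
python3 look.py; python3 tl.py
```

```text
17.55 tcp [0.5014 0.0541 0.1791] heading 2.789405490521284 q [-0.0312  0.2009  1.7443  0.0009  1.1855  1.4906] F [-3.3044  2.4698 33.7077] ff 68.00029635429382 w 0.049032980400902995
17.55 [0.103 0.958 0.072] [-3.3  2.5 33.7] 68.00029635429382 0.049032980400902995
```

```bash
python3 - <<'E'
import pickle,cv2
from h import *
tc={'w7':([.6017,.1075,.3374],86.07,145),'w10':([.4038,.0494,.2236],2.74,192.5),'w11':([.4785,.0527,.2160],2.77,191.5),'w12':([.4888,.0532,.1901],2.78,None)}
for k,(tcp,h,vm) in tc.items():
  c=pickle.load(open(k+'.pkl','rb'));g=cv2.GaussianBlur(cv2.cvtColor(c['color'],cv2.COLOR_RGB2GRAY),(1,5),0).astype(float)
  u=np.array([np.cos(np.radians(h)),np.sin(np.radians(h)),0]);f=K(c);pts=[]
  for v in range(205,300,5):
    q=g[v];e=np.diff(q);L=None
    # floor inner edges: strong rise (dark wall->bright floor) left of centre, drop right of centre, nearest centre
    def sub(i): w=np.abs(e[i-2:i+3]);return (w*(np.arange(i-2,i+3)+.5)).sum()/w.sum()
    l=[i for i in range(225,316) if e[i]>25];r_=[i for i in range(316,410) if e[i]<-25]
    if not l or not r_: continue
    l,r=sub(max(l)),sub(min(r_));Z=f*.090/(r-l)
    M=c['camera_from_world'];cam=np.array([((l+r)/2-c['cx'])/f*Z,-(v-c['cy'])/f*Z,-Z,1]);p=(np.linalg.inv(M)@cam)[:3]-tcp
    pts.append((p@u,p[2]))
  P=np.array(pts);a=np.polyfit(P[:,0],P[:,1],1);th=-np.degrees(np.arctan(a[0]));
  print(k,'theta',round(th,1),'n',len(P),'resid mm',1e3*np.std(P[:,1]-np.polyval(a,P[:,0])),end=' ')
  if vm:
    # ray of mouth edge (floor top) intersect line in u-z plane
    o,d=ray(c,316,vm);o=o-tcp;s=(np.polyval(a,o@u)-o[2])/(d[2]-a[0]*(d@u));m=o+s*d;m=np.array([m@u,m[2]])
    t=np.radians(th);R=np.array([[np.cos(t),-np.sin(t)],[np.sin(t),np.cos(t)]]) # world(u,z)->tray
    piv=np.array([0,.0225]);print('mouth rel tcp',m*1e3,'pivot in tray',(R@(piv-m))*1e3+[75,3])
  else: print()
E
```

```text
w7 theta 29.1 n 19 resid mm 14.221164291619093 mouth rel tcp [  47.5379392  -117.51844557] pivot in tray [-34.7013563  102.14954962]
w10 theta 56.3 n 19 resid mm 13.1379655476134 mouth rel tcp [  14.33559903 -153.81651705] pivot in tray [-79.66807935  88.85341469]
w11 theta 56.2 n 19 resid mm 13.12696938065932 mouth rel tcp [  16.75668134 -154.48269588] pivot in tray [-81.43550799  87.44875872]
w12 theta 55.7 n 19 resid mm 13.093756839762564
```

```bash
python3 - <<'E'
import pickle,cv2
from h import *
tc={'w7':([.6017,.1075,.3374],86.07,145),'w10':([.4038,.0494,.2236],2.74,192.5),'w11':([.4785,.0527,.2160],2.77,191.5),'w12':([.4888,.0532,.1901],2.78,191.5)}
for k,(tcp,h,vm) in tc.items():
  c=pickle.load(open(k+'.pkl','rb'));g=cv2.cvtColor(c['color'],cv2.COLOR_RGB2GRAY).astype(float)
  u=np.array([np.cos(np.radians(h)),np.sin(np.radians(h)),0]);f=K(c);pts=[];W=[]
  for v in range(int(vm)+8,272,4):
    e=np.diff(g[v-1:v+2].mean(0))
    def sub(i): w=np.abs(e[i-3:i+4]);return (w*(np.arange(i-3,i+4)+.5)).sum()/w.sum()
    l=sub(232+np.argmax(e[232:262]));r=sub(370+np.argmin(e[370:402]));W.append((v,round(r-l,1)));Z=f*.090/(r-l)
    M=c['camera_from_world'];cam=np.array([((l+r)/2-c['cx'])/f*Z,-(v-c['cy'])/f*Z,-Z,1]);p=(np.linalg.inv(M)@cam)[:3]-tcp
    pts.append((p@u,p[2]))
  P=np.array(pts);a=np.polyfit(P[:,1],P[:,0],1);th=90-np.degrees(np.arctan(-a[0]));print(W[::5])
  print(k,'theta',round(th,1),'resid mm',1e3*np.std(P[:,0]-np.polyval(a,P[:,1])),end=' ')
  o,d=ray(c,316,vm);o=o-tcp;s=(a[0]*o[2]+a[1]-o@u)/(d@u-a[0]*d[2]);m=o+s*d;m=np.array([m@u,m[2]])
  t=np.radians(th);R=np.array([[np.cos(t),-np.sin(t)],[np.sin(t),np.cos(t)]])
  print('mouth rel tcp',m*1e3,'pivot in tray',(R@(np.array([0,.0225])-m))*1e3+[75,3])
E
```

```text
[(153, np.float64(145.3)), (173, np.float64(138.1)), (193, np.float64(144.3)), (213, np.float64(150.3)), (233, np.float64(156.4)), (253, np.float64(162.6))]
w7 theta 55.6 resid mm 5.108871261464053 mouth rel tcp [  44.50800129 -157.34799063] pivot in tray [-98.57851027  67.78242573]
[(200, np.float64(125.7)), (220, np.float64(133.7)), (240, np.float64(141.7)), (260, np.float64(149.5))]
w10 theta 66.8 resid mm 0.13613903412079467 mouth rel tcp [  11.9045577  -167.07640048] pivot in tray [-103.9703581    66.64386094]
[(199, np.float64(139.6)), (219, np.float64(133.5)), (239, np.float64(141.5)), (259, np.float64(149.4))]
w11 theta 65.7 resid mm 4.241608829055993 mouth rel tcp [  14.85841249 -164.81031262] pivot in tray [-101.87690684   66.40729816]
[(199, np.float64(152.6)), (219, np.float64(148.9)), (239, np.float64(141.9)), (259, np.float64(149.7))]
w12 theta 89.7 resid mm 13.106505054739797 mouth rel tcp [  -0.26105936 -250.02951525] pivot in tray [-197.52337376    4.84813133]
```

The clean tilt fit puts the grip 55 mm up the tab: the tray slid about 16 mm down in the pads during the tip. That makes the home TCP about (0.504, 0.176). I'm at (0.501, 0.179) pressing on the slot floor, so the tray is home. I'll relieve the pressure, ease the grip so it settles, check, then open.

Call:
step_arm([
  {"dx": 0,"dy": 0,"dz": -0.03,"roll": 0,"claw": 0.6},
  {"dx": 0,"dy": 0,"dz": -0.03,"roll": 0,"claw": 0.43},
  {"dx": 0,"dy": 0,"dz": -0.03,"roll": 0,"claw": 0.42},
  {"dx": 0,"dy": 0,"dz": -0.03,"roll": 0,"claw": 0.415},
  {"dx": 0,"dy": 0,"dz": -0.03,"roll": 0,"claw": 0.41},
  {"dx": 0,"dy": 0,"dz": -0.03,"roll": 0,"claw": 0.4},
  {"dx": 0,"dy": 0,"dz": -0.03,"roll": 0,"claw": 0.38},
  {"dx": 0,"dy": 0,"dz": -0.03,"roll": 0,"claw": 0.3},
  {"dx": 0,"dy": 0,"dz": -0.03,"roll": 0,"claw": 0.2},
  {"dx": 0,"dy": 0,"dz": -0.03,"roll": 0,"claw": 0.1},
])

```text
t: 18.55
tcp_pos: [0.4974, 0.0535, 0.1759]
eef_rot: [0.0, 1.0, 0.024, -0.0]
force: [-0.6, 0.2, 0.3]
width: 0.077
finger_force: 0.0
```

```bash
python3 look.py wrist:w13 scene:s13; python3 tl.py; python3 tilt.py w13
```

```text
18.65 tcp [0.4975 0.0536 0.176 ] heading 2.7720242070790673 q [-0.0318  0.2037  1.7491 -0.0002  1.189   1.4907] F [-0.4836  0.2368  0.0263] ff 0.0 w 0.07651481445590579
18.65 [ 0.013 -0.102 -0.002] [-0.5  0.2  0. ] 0.0 0.07651481445590579
[(60, 194, 233), (114, 234, 212), (115, 212, 150), (116, 150, 129), (132, 133, 167), (133, 167, 196), (139, 191, 152), (140, 152, 112), (157, 113, 139), (158, 139, 165), (164, 186, 145), (165, 145, 111), (190, 113, 136), (191, 136, 164), (352, 206, 156), (353, 156, 91), (355, 93, 116), (356, 116, 155), (357, 155, 182), (392, 221, 189)]
225 [(219, 122, 169), (227, 204, 149), (228, 149, 73), (232, 64, 166), (233, 166, 213), (237, 218, 165), (238, 165, 106), (246, 99, 141), (247, 141, 200), (381, 205, 148), (382, 148, 100), (389, 100, 169), (390, 169, 211), (394, 222, 169), (395, 169, 87), (402, 83, 172)]
240 [(222, 124, 170), (234, 211, 154), (235, 154, 99), (244, 104, 185), (384, 205, 148), (385, 148, 100), (393, 135, 198), (398, 213, 154), (399, 154, 72), (400, 72, 149), (401, 149, 196)]
260 [(225, 165, 206), (230, 212, 155), (231, 155, 99), (240, 99, 156), (241, 156, 207), (388, 211, 156), (389, 156, 99), (397, 99, 170), (398, 170, 213), (403, 206, 161)]
```

Released with no load. I retreat straight up and look from clear of the tray.

Call:
step_arm([
  {"dx": 0,"dy": 0,"dz": 0,"roll": 0,"claw": 0},
  {"dx": 0,"dy": 0,"dz": -0.1,"roll": 0,"claw": 0},
  {"dx": 0,"dy": 0,"dz": -0.3,"roll": 0,"claw": 0},
  {"dx": 0,"dy": 0,"dz": -0.6,"roll": 0,"claw": 0},
  {"dx": 0,"dy": 0,"dz": -1,"roll": 0,"claw": 0},
  {"dx": 0,"dy": 0,"dz": -1,"roll": 0,"claw": 0},
])

```text
t: 19.25
tcp_pos: [0.5012, 0.0536, 0.3037]
eef_rot: [0.0, 1.0, 0.024, 0.007]
force: [1.0, -0.2, 0.9]
width: 0.0851
finger_force: 0.0
```

Call:
step_arm([
  {"dx": -0.4,"dy": 0,"dz": -0.3,"roll": 0,"claw": 0},
  {"dx": -0.8,"dy": 0,"dz": -0.4,"roll": 0,"claw": 0},
  {"dx": -1,"dy": 0,"dz": -0.4,"roll": 0,"claw": 0},
  {"dx": -1,"dy": 0,"dz": -0.4,"roll": 0,"claw": 0},
  {"dx": -1,"dy": 0,"dz": -0.4,"roll": 0,"claw": 0},
])

```text
t: 19.75
tcp_pos: [0.3775, 0.0478, 0.3448]
eef_rot: [0.0, 1.0, 0.024, 0.001]
force: [0.9, 0.4, 0.0]
width: 0.0853
finger_force: 0.0
```

```bash
python3 look.py wrist:w14 scene:s14 top:t14; python3 -c "
import cv2,numpy as np
a=cv2.resize(cv2.imread('pics/w14.png'),(440,330));b=cv2.imread('pics/s14.png')[190:330,240:400];c=cv2.imread('pics/t14.png')[140:290,180:400]
b=cv2.resize(b,(360,315),interpolation=cv2.INTER_CUBIC);c=cv2.resize(c,(396,270))
o=np.zeros((600,800,3),np.uint8);o[:330,:440]=a;o[:315,440:]=b;o[330:,:396]=c;cv2.imwrite('pics/v14.png',o)"
```

```text
19.9 tcp [0.3785 0.0478 0.3438] heading 2.7738556461162163 q [-0.0572 -0.0737  1.6353 -0.0001  1.5803  1.4651] F [ 0.1506  1.2777 -0.5305] ff 0.0 w 0.08522551051864594
```

My ten pictures are used up, so I check the seating numerically: project the home pose into the wrist view and compare with the edges seen there.

```bash
python3 - <<'E'
import pickle,cv2
from h import *
c=pickle.load(open('w14.pkl','rb'));g=cv2.cvtColor(c['color'],cv2.COLOR_RGB2GRAY).astype(float)
h=np.radians(3)
def W(x,y,z,lean=20,dx=0,up=0):
  t=np.radians(lean);a=x-.075;b=z-.012
  rx=-.008+dx+a*np.sin(t)+b*np.cos(t)-up*np.sin(t);rz=.012-a*np.cos(t)+b*np.sin(t)+up*np.cos(t)
  return np.array([.522+rx*np.cos(h)-y*np.sin(h),.0558+rx*np.sin(h)+y*np.cos(h),rz])
F=[(-.111,.080),(-.119,.074),(-.075,.024),(-.075,.0)]
for n,k in(('home',{}),('up10',dict(up=.01)),('lean26',dict(lean=26)),('lean14',dict(lean=14))):
  print(n,[tuple(np.round(proj(c,W(x,y,z,**k)))) for x,z in F for y in(.025,-.025)])
u0=int(proj(c,W(-.119,0,.074))[0]);print('col',u0)
p=g[0:480,u0-8:u0+8].mean(1);dd=np.diff(p);print([(i,round(p[i]),round(p[i+1])) for i in range(479) if abs(dd[i])>14])
v0=int(proj(c,W(-.115,0,.077))[1])
for v in(v0-12,v0,v0+12):
  e=np.diff(g[v-1:v+2].mean(0));print(v,[(i,round(e[i])) for i in range(200,450) if abs(e[i])>25])
# hopper contents / bystanders unchanged in top
a=pickle.load(open('cam0.pkl','rb'))['top']['color'].astype(int);b=pickle.load(open('t14.pkl','rb'))['color'].astype(int)
for n,(u,v) in dict(jar=(284,130),phone=(374,128),spool=(440,130),redtray=(490,362),redhop=(105,207)).items():
  print(n,np.abs(a-b)[v-18:v+18,u-32:u+32].mean().round(1))
t=b[160:245,193:280];print('white px',((t.min(2)>185)).sum(),'green px',((t[...,1]-t[...,0]>50)&(t[...,1]-t[...,2]>50)).sum())
E
```

```text
home [(np.float64(270.0), np.float64(-7.0)), (np.float64(356.0), np.float64(-7.0)), (np.float64(269.0), np.float64(7.0)), (np.float64(356.0), np.float64(7.0)), (np.float64(279.0), np.float64(75.0)), (np.float64(348.0), np.float64(75.0)), (np.float64(281.0), np.float64(108.0)), (np.float64(347.0), np.float64(107.0))]
up10 [(np.float64(268.0), np.float64(-4.0)), (np.float64(357.0), np.float64(-5.0)), (np.float64(267.0), np.float64(10.0)), (np.float64(357.0), np.float64(10.0)), (np.float64(278.0), np.float64(79.0)), (np.float64(349.0), np.float64(79.0)), (np.float64(280.0), np.float64(112.0)), (np.float64(347.0), np.float64(112.0))]
lean26 [(np.float64(271.0), np.float64(33.0)), (np.float64(355.0), np.float64(32.0)), (np.float64(271.0), np.float64(48.0)), (np.float64(355.0), np.float64(47.0)), (np.float64(280.0), np.float64(97.0)), (np.float64(347.0), np.float64(97.0)), (np.float64(282.0), np.float64(126.0)), (np.float64(346.0), np.float64(126.0))]
lean14 [(np.float64(268.0), np.float64(-47.0)), (np.float64(356.0), np.float64(-47.0)), (np.float64(268.0), np.float64(-35.0)), (np.float64(357.0), np.float64(-35.0)), (np.float64(278.0), np.float64(51.0)), (np.float64(349.0), np.float64(51.0)), (np.float64(280.0), np.float64(87.0)), (np.float64(347.0), np.float64(86.0))]
col 312
[(2, 124, 146), (3, 146, 184), (4, 184, 199), (8, 208, 228), (9, 228, 195), (10, 195, 112), (14, 111, 179), (15, 179, 231), (28, 232, 216), (29, 216, 195), (100, 184, 222), (101, 222, 238), (116, 237, 204), (117, 204, 129), (188, 130, 155), (189, 155, 174), (390, 149, 171), (391, 171, 196), (392, 196, 220), (393, 220, 239), (443, 92, 59), (444, 59, 31)]
-12 []
0 []
12 [(254, 81), (255, 31), (264, -38), (265, -28), (365, 59), (366, 47), (373, -53), (374, -49)]
jar 2.9
phone 3.1
spool 2.8
redtray 3.3
redhop 4.0
white px 51 green px 46<stdin>:16: RuntimeWarning: Mean of empty slice.
  ret = um.true_divide(
```

The fit is ambiguous: about 3° more lean than home, and height barely shows from this view. I'll step back for a better view and measure tab and back-wall points by their known widths.

Call:
step_arm([
  {"dx": -0.25,"dy": 0,"dz": 0.2,"roll": 0,"claw": 0},
  {"dx": -0.5,"dy": 0,"dz": 0.4,"roll": 0,"claw": 0},
  {"dx": -0.75,"dy": 0,"dz": 0.6,"roll": 0,"claw": 0},
  {"dx": -0.75,"dy": 0,"dz": 0.6,"roll": 0,"claw": 0},
  {"dx": -0.75,"dy": 0,"dz": 0.6,"roll": 0,"claw": 0},
])

```text
t: 20.4
tcp_pos: [0.2882, 0.0435, 0.2717]
eef_rot: [-0.0, 1.0, 0.024, -0.0]
force: [1.0, 0.2, 0.6]
width: 0.085
finger_force: 0.0
```

```bash
python3 look.py wrist:w15 scene:s15 top:t15; python3 - <<'E'
import pickle,cv2
from h import *
h=np.radians(3)
def W(x,y,z,lean=20,dx=0,up=0):
  t=np.radians(lean);a=x-.075;b=z-.012
  rx=-.008+dx+a*np.sin(t)+b*np.cos(t)-up*np.sin(t);rz=.012-a*np.cos(t)+b*np.sin(t)+up*np.cos(t)
  return np.array([.522+rx*np.cos(h)-y*np.sin(h),.0558+rx*np.sin(h)+y*np.cos(h),rz])
for k in('w15','s15','t15'):
  c=pickle.load(open(k+'.pkl','rb'))
  for n,a in(('home',{}),('up10',dict(up=.01)),('lean23',dict(lean=23))):
    print(k,n,[tuple(int(i) for i in np.round(proj(c,W(x,y,z,**a)))) for x,y,z in((-.111,.025,.08),(-.111,-.025,.08),(-.119,.025,.074),(-.119,-.025,.074),(-.075,.048,.024),(-.075,-.048,.024),(-.075,.048,0),(-.075,-.048,0))])
c=pickle.load(open('w15.pkl','rb'));g=cv2.cvtColor(c['color'],cv2.COLOR_RGB2GRAY).astype(float)
for u in(316,290,262,368):
  p=g[:400,u-3:u+4].mean(1);d=np.diff(p);print(u,[(i,round(p[i-1]),round(p[i+2])) for i in range(1,380) if abs(d[i])>9 and abs(d[i])>=max(abs(d[i-1]),abs(d[i+1]))])
for v in range(4,150,12):
  e=np.diff(g[v:v+3].mean(0));print(v,[(i,round(e[i])) for i in range(220,420) if abs(e[i])>14 and abs(e[i])>=max(abs(e[i-1]),abs(e[i+1]))])
E
```

```text
20.55 tcp [0.2901 0.0433 0.2731] heading 2.7749157244840505 q [-0.0906 -0.2     1.9053 -0.      1.4339  1.4317] F [0.8028 0.0634 0.2239] ff 0.0 w 0.08574444214936496
w15 home [(240, -342), (380, -343), (239, -326), (381, -327), (217, -127), (408, -128), (223, -69), (402, -70)]
w15 up10 [(236, -357), (384, -358), (234, -340), (385, -341), (213, -129), (411, -130), (220, -68), (405, -69)]
w15 lean23 [(242, -304), (379, -304), (241, -285), (380, -286), (219, -107), (406, -108), (225, -51), (400, -52)]
s15 home [(313, 226), (301, 241), (310, 223), (298, 238), (305, 226), (282, 253), (298, 224), (275, 250)]
s15 up10 [(312, 223), (300, 238), (309, 220), (297, 235), (304, 223), (281, 250), (296, 221), (274, 247)]
s15 lean23 [(309, 224), (297, 239), (306, 222), (294, 236), (302, 225), (280, 252), (295, 224), (273, 250)]
t15 home [(336, 227), (360, 226), (336, 231), (360, 230), (325, 248), (369, 246), (325, 258), (369, 257)]
t15 up10 [(336, 228), (360, 227), (337, 232), (361, 231), (325, 249), (369, 248), (326, 260), (369, 258)]
t15 lean23 [(336, 232), (360, 231), (336, 236), (360, 235), (325, 251), (369, 250), (325, 261), (369, 260)]
316 [(105, 106, 165), (356, 156, 118), (360, 132, 237)]
290 [(103, 115, 162), (365, 157, 131), (371, 149, 231)]
262 [(102, 108, 167)]
368 [(107, 114, 160), (355, 155, 117), (360, 141, 245)]
4 []
16 []
28 []
40 []
52 []
64 []
76 []
88 []
100 []
112 []
124 []
136 []
148 []
```

Call:
step_arm([
  {"dx": 0,"dy": 0,"dz": -0.35,"roll": 0,"claw": 0},
  {"dx": 0,"dy": 0,"dz": -0.7,"roll": 0,"claw": 0},
  {"dx": 0.2,"dy": 0,"dz": -1,"roll": 0,"claw": 0},
  {"dx": 0.4,"dy": 0,"dz": -1,"roll": 0,"claw": 0},
  {"dx": 0.6,"dy": 0,"dz": -1,"roll": 0,"claw": 0},
  {"dx": 0.6,"dy": 0,"dz": -1,"roll": 0,"claw": 0},
])

```text
t: 21.15
tcp_pos: [0.3639, 0.0469, 0.3924]
eef_rot: [0.0, 1.0, 0.024, 0.001]
force: [-0.8, 0.2, -0.5]
width: 0.0856
finger_force: 0.0
```

Call:
step_arm([
  {"dx": 0.1,"dy": 0,"dz": -0.3,"roll": 0,"claw": 0},
  {"dx": 0.2,"dy": 0,"dz": -0.5,"roll": 0,"claw": 0},
  {"dx": 0.2,"dy": 0,"dz": -0.5,"roll": 0,"claw": 0},
  {"dx": 0.2,"dy": 0,"dz": -0.5,"roll": 0,"claw": 0},
])

```text
t: 21.55
tcp_pos: [0.3839, 0.0481, 0.4522]
eef_rot: [0.0, 1.0, 0.024, 0.0]
force: [-0.4, -0.7, -0.4]
width: 0.0856
finger_force: 0.0
```

```bash
cat > chk.py <<'E'
import pickle,cv2,sys
from h import *
h=np.radians(3)
def W(x,y,z,lean=20,dx=0,up=0):
  t=np.radians(lean);a=x-.075;b=z-.012
  rx=-.008+dx+a*np.sin(t)+b*np.cos(t)-up*np.sin(t);rz=.012-a*np.cos(t)+b*np.sin(t)+up*np.cos(t)
  return np.array([.522+rx*np.cos(h)-y*np.sin(h),.0558+rx*np.sin(h)+y*np.cos(h),rz])
def rk(x,y,z): return np.array([.522+x*np.cos(h)-y*np.sin(h),.0558+x*np.sin(h)+y*np.cos(h),z])
k=sys.argv[1];c=pickle.load(open(k+'.pkl','rb'))
for n,a in(('home',{}),('up10',dict(up=.01)),('lean23',dict(lean=23))):
    print(n,[tuple(int(i) for i in np.round(proj(c,W(x,y,z,**a)))) for x,y,z in((-.111,.025,.08),(-.111,-.025,.08),(-.119,.025,.074),(-.119,-.025,.074),(-.075,.048,.024),(-.075,-.048,.024),(-.075,.048,0),(-.075,-.048,0))])
print('backplate top inner, front plate top inner, floor back',[tuple(int(i) for i in np.round(proj(c,rk(*p)))) for p in((-.0534,.06,.102),(-.0534,-.06,.102),(.0021,.06,.055),(.0021,-.06,.055))])
g=cv2.cvtColor(c['color'],cv2.COLOR_RGB2GRAY).astype(float)
pk=lambda p,lo,hi,t:[(i,round(p[i-1]),round(p[i+2])) for i in range(lo,hi) if abs(p[i+1]-p[i])>t and abs(p[i+1]-p[i])>=max(abs(p[i]-p[i-1]),abs(p[i+2]-p[i+1]))]
for u in(316,286,250,390): print('u',u,pk(g[:,u-3:u+4].mean(1),1,300,9))
v0=int(proj(c,W(-.115,0,.077))[1])
for v in range(max(2,v0-40),v0+150,12): print('v',v,pk(g[v-1:v+2].mean(0),200,430,14))
E
python3 look.py wrist:w16; python3 chk.py w16
```

```text
21.6 tcp [0.3833 0.0482 0.4516] heading 2.780245276303006 q [-0.0555 -0.0665  1.3746 -0.0001  1.8347  1.4667] F [-0.1237 -0.2966 -0.2491] ff 0.0 w 0.08543718666560188
home [(283, 36), (344, 36), (283, 46), (344, 46), (265, 91), (364, 90), (266, 115), (362, 114)]
up10 [(283, 39), (345, 38), (282, 49), (345, 49), (264, 94), (365, 93), (266, 118), (363, 118)]
lean23 [(284, 50), (344, 49), (283, 60), (344, 60), (265, 99), (363, 98), (267, 122), (362, 121)]
backplate top inner, front plate top inner, floor back [(260, 98), (369, 98), (263, 49), (366, 49)]
u 316 [(11, 229, 125), (14, 125, 198), (18, 196, 204), (20, 222, 108), (26, 110, 168), (29, 168, 131), (31, 118, 198), (35, 197, 108), (45, 108, 154), (47, 165, 130), (49, 125, 198), (61, 235, 183), (109, 179, 238), (122, 233, 122), (179, 123, 175)]
u 286 [(12, 228, 125), (15, 125, 198), (19, 197, 203), (21, 222, 108), (27, 110, 170), (30, 170, 131), (32, 129, 197), (36, 198, 107), (46, 109, 157), (48, 165, 130), (50, 129, 197), (62, 230, 190), (99, 205, 235), (123, 229, 123), (177, 123, 173)]
u 250 [(175, 123, 170)]
u 390 [(182, 122, 17
[... 366 characters left out ...]
3, 216), (344, 177, 232), (350, 236, 92), (353, 92, 210), (358, 233, 58), (362, 62, 199), (367, 197, 122)]
v 74 [(264, 123, 196), (269, 199, 139), (274, 213, 99), (278, 97, 214), (285, 211, 172), (343, 176, 207), (351, 207, 95), (356, 94, 214), (359, 214, 57), (362, 57, 196), (366, 194, 121)]
v 86 [(265, 123, 192), (271, 211, 97), (276, 97, 210), (286, 210, 161), (342, 174, 211), (354, 207, 96), (358, 96, 205), (361, 205, 138)]
v 98 [(266, 125, 212), (269, 212, 117), (274, 120, 206), (288, 211, 163), (290, 176, 182), (341, 175, 227), (364, 232, 141), (371, 149, 122)]
v 110 [(266, 124, 227), (290, 235, 194), (364, 238, 120)]
v 122 [(268, 118, 230)]
v 134 []
v 146 []
v 158 []
v 170 []
v 182 []
```

```bash
python3 - <<'E'
import pickle,cv2
from h import *
c=pickle.load(open('w16.pkl','rb'));g=cv2.cvtColor(c['color'],cv2.COLOR_RGB2GRAY).astype(int)
for u in(255,258,260,262,264,367,369,371,373): print(u,[int(x) for x in g[40:128:3,u]])
E
python3 - <<'E'
import pickle
from sys import argv
import sys;sys.path.insert(0,'.')
from h import *
c=pickle.load(open('w16.pkl','rb'))
# front base edge (z~8mm?) and board/front-plate rows at u=316 -> x for assumed z
for v,z in((11.5,.008),(14.5,.04),(20.5,.04),(31,.055),(35.5,.055),(49,.055),(49,.06),(122.5,.15)): print(v,z,onz(c,316,v,z).round(4))
t=pickle.load(open('cam0.pkl','rb'))['top'];g=t['color'].mean(2)
for u in(330,345,360): print(u,[int(x) for x in g[192:262,u]])
E
```

```text
255 [123, 126, 123, 122, 124, 121, 121, 125, 125, 125, 125, 123, 125, 123, 125, 125, 124, 126, 125, 123, 123, 125, 123, 125, 123, 122, 123, 124, 125, 123]
258 [124, 122, 122, 123, 123, 124, 125, 122, 124, 123, 123, 124, 125, 125, 123, 124, 125, 122, 123, 124, 122, 124, 123, 126, 126, 122, 123, 123, 124, 125]
260 [122, 122, 123, 125, 122, 123, 124, 125, 125, 121, 123, 122, 123, 124, 124, 122, 124, 123, 122, 123, 125, 124, 125, 123, 124, 123, 124, 122, 125, 124]
262 [123, 125, 126, 125, 124, 118, 120, 124, 123, 124, 124, 123, 122, 125, 125, 121, 123, 122, 123, 125, 123, 140, 119, 125, 123, 124, 126, 123, 124, 123]
264 [123, 122, 123, 128, 181, 193, 185, 181, 178, 159, 147, 128, 122, 120, 123, 124, 123, 121, 127, 132, 126, 195, 179, 125, 125, 127, 126, 125, 122, 125]
367 [123, 124, 128, 182, 185, 179, 176, 168, 167, 163, 159, 148, 150, 141, 137, 129, 130, 128, 128, 125, 195, 169, 122, 122, 121, 123, 125, 127, 123, 122]
369 [122, 123, 123, 124, 121, 122, 123, 121, 123, 124, 124, 121, 125, 123, 123, 123, 121, 127, 126, 127, 193, 172, 123, 125, 122, 126, 122, 124, 125, 122]
371 [125, 122, 
[... 858 characters left out ...]
, 112, 122, 123, 124, 121, 122]
345 [118, 119, 120, 119, 119, 120, 147, 168, 170, 172, 171, 168, 172, 172, 172, 173, 170, 173, 151, 106, 77, 108, 133, 108, 46, 47, 60, 74, 113, 133, 90, 49, 47, 47, 68, 83, 116, 143, 158, 173, 172, 176, 173, 173, 172, 174, 171, 141, 89, 74, 78, 78, 78, 78, 76, 77, 78, 77, 81, 114, 140, 164, 151, 109, 124, 120, 122, 121, 121, 124]
360 [121, 119, 122, 120, 119, 146, 163, 170, 170, 168, 172, 170, 172, 170, 171, 172, 170, 159, 115, 79, 106, 134, 158, 172, 142, 85, 77, 109, 124, 94, 44, 44, 53, 61, 79, 117, 140, 162, 173, 174, 171, 172, 171, 170, 174, 170, 145, 105, 76, 75, 76, 77, 78, 77, 76, 79, 77, 77, 114, 141, 169, 151, 108, 120, 120, 119, 120, 119, 119, 125]
```

```bash
python3 - <<'E'
import pickle
from h import *
a,b=[pickle.load(open(k+'.pkl','rb')) for k in('w14','w16')]
for n,va,vb in(('tab end outer',29,61.5),('tab end inner',14.8,49.5),('back underside',117,122.7)):
  (o1,d1),(o2,d2)=ray(a,313,va),ray(b,314,vb)
  s=np.linalg.lstsq(np.c_[d1[[0,2]],-d2[[0,2]]],(o2-o1)[[0,2]],rcond=None)[0];p=o1+s[0]*d1;print(n,p.round(4),'rack x',round(p[0]-.5195,4))
  t=np.radians
for L in(20,23,25):
  t=np.radians(L);f=lambda x,z:(round(-8+(x-75)*np.sin(t)+(z-12)*np.cos(t),1),round(12-(x-75)*np.cos(t)+(z-12)*np.sin(t),1))
  print(L,f(-119,74),f(-111,80),f(-75,0))
E
```

```text
tab end outer [0.4933 0.0541 0.222 ] rack x -0.0262
tab end inner [0.5054 0.0548 0.1978] rack x -0.0141
back underside [0.4452 0.0519 0.2151] rack x -0.0743
20 (np.float64(-16.1), np.float64(215.5)) (np.float64(-7.7), np.float64(210.0)) (np.float64(-70.6), np.float64(148.8))
23 (np.float64(-26.7), np.float64(214.8)) (np.float64(-18.1), np.float64(209.8)) (np.float64(-77.7), np.float64(145.4))
25 (np.float64(-33.8), np.float64(214.0)) (np.float64(-25.0), np.float64(209.3)) (np.float64(-82.3), np.float64(142.9))
```

```bash
python3 -c "
from bench import r
print(r.close_job())"
```

```text
the job is handed in; nothing more can be done
None
```

I tipped all five parts into the grey hopper and stood the empty tray mouth down in the wide slot, let go and handed in at about 22 s; its seating rests on camera edges and floor contact (±3 mm), it leans about 2–3° more than the slot, so the mouth may be 4–5 mm forward, and the jar, phone and spool were not moved.

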